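# Cap the sample tubs and lock them into the transport rack

### The job

Get the orange sample tubs on the bench (three or four of them) ready for transport: press a blue lid fully down onto every tub until it sits level on the rim all round, and stand the capped tubs upright, close side by side, in the bay of the grey rack, starting at its dark end wall. Lift the green stop out of its notch, shift it along the rail and let it drop fully into the notch that just leaves room for that number of tubs, so that they all stand between the end wall and the stop. A spare lid may stay on the bench; do not tip a tub over, and do not push the other things on the bench about.

Things in the scene. Friction and masses are not known exactly. Their poses are not given: they have to be found in the camera images.
- rack: the grey transport rack, fixed to the bench. Origin: at bench level under the inner face of the dark end wall (45 mm high), midway across the bay; z up. The bay is a channel from the end wall along the rack's +y, ending open at y = 306 mm; floor 6 mm above the bench, 68 mm wide in x between side walls 8 mm thick, 18 mm high. Beside it (x +60 to +100 mm) lies the notched aluminium rail, teeth 30 mm high
- stop_slide (a joint): how far the green stop is shifted along the rail, in m along the rack's +y. Four notches, 18 mm wide, open above: -0.065 = first (rack y 75 mm; leaves room for one tub), 0 = second (y 140 mm; two tubs; its start), 0.065 = third (y 205 mm; three tubs), 0.130 = fourth (y 270 mm; four tubs). It can only be shifted while lifted clear; light friction (0.4 N)
- stop_lift (a joint): how far the green stop is lifted, in m: 0 when fully down in a notch, 0.016 when it stands on a tooth, 0.045 at most. Lift it 20 mm or more to shift it; let go, it drops by its own weight (120 g). Its key is 12 mm wide in the 18 mm notch
- stop_fin (a point): middle of the top edge of the green stop's grip fin, 74 mm above the bench when down. The fin stands over the notched rail: 12 mm thick along the rack's x, 40 mm long along its y, 34 mm high, on a bar whose top is 40 mm above the bench. Pinch it across its thickness. The stop is captive: it moves only along the rail and up and down; a thin guide post 28 mm to its +x side cannot be touched
- stop_plate (a point): the green stop's plate where it crosses the middle of the bay (on its middle plane, 10 mm above the bench when down); 8 mm thick along the rack's y, reaching from the bay's floor to 40 mm above the bench
- tub_a: an open orange square sample tub, 60 x 60 mm, 58 mm high, walls 3 mm (54 x 54 mm inside), 150 g; origin: centre of its underside, z up, sides along x and y. May be absent (then None). All tubs are alike. Lids: set on a tub a lid first rests on four springy beads about 10 mm too high; pressed with about 10 N it goes down until its plate lies on the rim (the lid's origin is then 42 mm above the tub's) and stays
- lid_a: a loose lid, 100 g, plug down: blue plate 58 x 58 x 5 mm, white grip fin on top (12 mm thick along the lid's x, 40 mm long along its y, 25 mm high, its top 46 mm above the origin), black rubber plug beneath (16 mm deep; lowest 6 mm 46 mm wide, the rest 50.5 mm). Origin: centre of the plug's underside, z up. Any lid fits any tub, square to it
- tub_b: an open orange square sample tub, 60 x 60 mm, 58 mm high, walls 3 mm (54 x 54 mm inside), 150 g; origin: centre of its underside, z up, sides along x and y. May be absent (then None). All tubs are alike
- lid_b: a loose lid, 100 g, plug down: blue plate 58 x 58 x 5 mm, white grip fin on top (12 mm thick along the lid's x, 40 mm long along its y, 25 mm high, its top 46 mm above the origin), black rubber plug beneath (16 mm deep; lowest 6 mm 46 mm wide, the rest 50.5 mm). Origin: centre of the plug's underside, z up. Any lid fits any tub, square to it
- tub_c: an open orange square sample tub, 60 x 60 mm, 58 mm high, walls 3 mm (54 x 54 mm inside), 150 g; origin: centre of its underside, z up, sides along x and y. May be absent (then None). All tubs are alike
- lid_c: a loose lid, 100 g, plug down: blue plate 58 x 58 x 5 mm, white grip fin on top (12 mm thick along the lid's x, 40 mm long along its y, 25 mm high, its top 46 mm above the origin), black rubber plug beneath (16 mm deep; lowest 6 mm 46 mm wide, the rest 50.5 mm). Origin: centre of the plug's underside, z up. Any lid fits any tub, square to it
- tub_d: an open orange square sample tub, 60 x 60 mm, 58 mm high, walls 3 mm (54 x 54 mm inside), 150 g; origin: centre of its underside, z up, sides along x and y. May be absent (then None). All tubs are alike
- lid_d: a loose lid, 100 g, plug down: blue plate 58 x 58 x 5 mm, white grip fin on top (12 mm thick along the lid's x, 40 mm long along its y, 25 mm high, its top 46 mm above the origin), black rubber plug beneath (16 mm deep; lowest 6 mm 46 mm wide, the rest 50.5 mm). Origin: centre of the plug's underside, z up. Any lid fits any tub, square to it
- dish: a flat round glass dish, 44 mm across, 12 mm high; a bystander, not to be disturbed; origin: centre of its underside
- vial: a small jar, 28 mm across, 50 mm high; a bystander, not to be disturbed; origin: centre of its underside
- jar_blue: an amber jar with a blue cap, 72 mm across, 85 mm high; a bystander, not to be disturbed; origin: centre of its underside
- jar_red: a white jar with a red cap, 64 mm across, 80 mm high; a bystander, not to be disturbed; origin: centre of its underside
- tip_box: a yellow box, 90 x 120 x 55 mm; a bystander, not to be disturbed; origin: centre of its underside
- marker: a black marker pen, 134 mm long, 14 mm thick, lying down; a bystander, not to be disturbed; origin: centre of its underside
- timer: a grey slab-shaped timer, 60 x 70 x 22 mm; a bystander, not to be disturbed; origin: centre of its underside

How it is judged:
By the outcome, as a careful person would: the job done as asked, in the order asked, and still so for the second after the job is handed in, with the robot touching nothing.
Of tub_a, tub_b, tub_c, tub_d only 3 to 4 are there at a start; the rules pass over those that are not, and their reading is None.
At some moment in a run one of tub_a, tub_b, tub_c, tub_d, lid_a, lid_b, lid_c, lid_d may be knocked a few centimetres aside while the robot is not near it.
It also fails if it takes over 210 s, if anything falls off the work surface, if the arm or the gripper's body presses on something with over 40 N, if the wrist force passes 120 N, or if a joint passes its speed limit or range.

### The arm

A 7-joint arm with a two-finger parallel gripper is mounted at the origin on the work surface. World frame = base frame: x ahead of the robot, y to its left, z up, the work surface at z = 0. Lengths are in mm, angles in rad, forces in N, time in s.
With the tool pointing down it reaches from about 400 to 875 mm from the base axis. Payload 4.4 kg.
Tool frame: the origin (TCP) lies at the very end of the fingers, on their centre line; the grasp point (between the pads) lies 19 mm behind it (ctrl.grip_depth is the distance from the TCP to the grasp point, in mm); z points along the fingers, x is the direction in which the jaws open and shut, and the axes are right-handed (so a half turn about z gives the same grasp; the last joint's range is limited). The gripper opens to 85 mm and grips with 20 to 120 N. Pads are 22 mm wide; open, the fingers measure 114 mm over their backs; the gripper's body (76 mm by 85 mm) begins 54 mm behind the grasp point. The pads swing forward as they close: fully open they stand 13 mm farther back than shut.
Start: joints at [-1.267, 0.628, 0.038, 1.517, -0.027, 0.996, -0.02], TCP at [234.906, 606.083, 231.313] pointing down, gripper open.
Joint ranges: [-3.06, 3.06], [-0.37, 2.12], [-1.25, 1.32], [0.18, 2.47], [-1.1, 4.24], [0.23, 1.98], [-2.94, 2.94]. Speed limits (rad/s): [2.57, 2.57, 3.14, 3.14, 3.14, 3.14, 3.14].

### API

Orientations are given as [roll, pitch, yaw] about the fixed x, y, z axes, in that order (R = Rz(yaw) Ry(pitch) Rx(roll)).
In Python, from cell import ctrl gives the robot as it stands.
- The arm moves only by the shell command python3 -m creep 'ROWS'. ROWS is JSON, a list of rows, each an object with "hand": the opening, from 0 (shut) to 1 (fully open); "travel": the shift along the tool's x, y, z in cm, a list of three; "angular": the turn, a rotation vector about the tool's x, y, z in degrees, a list of three. In form: [{"hand": hand, "travel": [tx, ty, tz], "angular": [rx, ry, rz]}, ...]. A call has 1 to 20 rows; each row is the pose to reach, as a shift and turn from the pose measured when the call began, along the tool's axes at that moment; what a row does not reach only later rows make up. A row lasts 1/10 s, in which the tool goes at most 50 mm and 8.59 degrees, less where a joint would pass 70% of its speed; a pose out of reach is approached as far as the arm can. A call with a gripper value outside its range is refused whole. The fingers move at their own pace and stop on an object; the grip force is fixed at half the most. Time passes only in rows, so rows that repeat a pose let the fingers close. It gives the time, the measured TCP pose, the force and the opening at its end, in the units of the state.
- ctrl.read_state(): the state, without advancing time (a new reading comes with each control period).
- ctrl.get_image(name): name is "scene" or "top" or "wrist"; returns a dict with "frame" (400x640x3 uint8, red, green, blue), "fx", "fy", "cx", "cy" (pixels), "origin" and "orientation" of the camera in the world. Camera axes: x right, y down, z forward; pixel columns grow to the right and rows downward; lengths in mm; the calibration is good to about 2 mm. The wrist camera is an equidistant fisheye: a pixel r from the principal point sees the ray r / f radians off the axis. A picture is of the moment at which its call begins. There is no depth.
- ctrl.finish_job(): hands the job in, once; it reports no verdict.
Trained networks look in the newest picture that a camera, given by its name, has taken for a name from the list of things; names that differ only in an ending like _2 or _b are one class to them, and where a whole thing is asked for, a point or a joint stands for the part that bears it (a point fixed in the world has none). Each returns a list of dicts, best first, with "confidence" (0 to 1); they miss things now and then, are a little off and sometimes report something else, mostly with a low value. They report only what shows in the picture. A call takes as long as a camera call.
- ctrl.regions_of(camera, thing): "region" (400x640 bool, what is visible of it).
- ctrl.spot_point(camera, thing): "at" ([x, y, z] in mm, in world coordinates, good to about 4 mm: a listed point, or the origin of a listed thing).
The state is a dict: "clock": time; "qpos": joint angles; "qd": joint speeds; "tau": joint torques, N m; "eef_pos": TCP position; "tool_rot": TCP orientation; "force": force on the tool from outside, world axes, zero at the start; "torque": the same for the moment, N m; "width": finger opening in mm.
Only numpy, scipy, OpenCV 4.12 (cv2) and the standard library are available. Lean on these libraries where they do the work, as an engineer would, in place of code of your own. Each camera call takes 0.05 s, during which the arm holds its last target. There are 200 camera calls.

## Working session

There is one attempt and no reset: what is moved stays moved. The work goes in short steps, Python scripts to look and compute and a shell command to move; the robot and the scene stay as the last step left them, time stands still between calls to the robot, and variables do not carry over. Pictures are saved under pics/ and viewed, about 12 in all and at most 16, crops included, and the job is handed in when it is done.

```bash
ls; mkdir -p pics; cat > h.py <<'E'
import numpy as np, cv2
from cell import ctrl
from scipy.spatial.transform import Rotation as R
def save(name,fn,crop=None,scale=1):
    im=ctrl.get_image(name); f=im["frame"][:,:,::-1].copy()
    if crop: f=f[crop[1]:crop[3],crop[0]:crop[2]]
    if scale!=1: f=cv2.resize(f,None,fx=scale,fy=scale,interpolation=cv2.INTER_CUBIC)
    cv2.imwrite("pics/"+fn,f); return im
def st():
    s=ctrl.read_state(); print("t",s["clock"],"tcp",np.round(s["eef_pos"],1),"rot",np.round(s["tool_rot"],3),"F",np.round(s["force"],1),"w",round(s["width"],1)); return s
def cam(im):
    o=np.array(im["origin"],float); r=np.array(im["orientation"],float)
    Rm=r if r.shape==(3,3) else R.from_euler('xyz',r).as_matrix()
    return o,Rm
def px2w(im,u,v,z,fish=False):
    o,Rm=cam(im); x=(u-im["cx"])/im["fx"]; y=(v-im["cy"])/im["fy"]
    if fish:
        th=np.hypot(x,y); k=np.sin(th)/max(th,1e-9); d=np.array([x*k,y*k,np.cos(th)])
    else: d=np.array([x,y,1.])
    d=Rm@d; return o+d*(z-o[2])/d[2]
E
python3 - <<'E'
from h import *
s=st()
for c in ("scene","top","wrist"):
    im=save(c,c+"0.png"); print(c,im["fx"],im["cx"],im["cy"],np.round(im["origin"]),im["orientation"])
for t in ["rack","stop_fin","stop_plate","tub_a","lid_a","dish","vial","jar_blue","jar_red","tip_box","marker","timer"]:
    for c in ("top","scene"):
        print(t,c,[(np.round(d["at"]).astype(int).tolist(),round(d["confidence"],2)) for d in ctrl.spot_point(c,t)])
E
```

```text
pics
t 0.0 tcp [234.7 605.5 230.4] rot [3.142e+00 2.000e-03 1.201e+00] F [-0.3 -0.   0.9] w 85.5
scene 472.73405785466383 317.63672959988526 199.4774767584085 [1157. -754.  874.] [-2.27215689e+00 -1.46814426e-03  6.53971270e-01]
top 394.4380483952822 326.6110623850656 198.31480837767228 [ 459.  -14. 1168.] [-3.03252288 -0.00650556 -1.55349557]
wrist 309.70691628693146 318.6405883329978 193.50429587374245 [158. 634. 373.] [2.81756605e+00 1.20204754e-03 1.20222059e+00]
rack top [([456, 129, 1], 0.57)]
rack scene [([460, 129, -2], 0.55)]
stop_fin top [([506, 277, 71], 0.89), ([432, 266, 10], 0.47)]
stop_fin scene [([506, 283, 73], 0.92)]
stop_plate top [([432, 263, 10], 0.9)]
stop_plate scene [([427, 267, 11], 0.64)]
tub_a top [([612, -150, 2], 0.81), ([574, -281, -2], 0.79), ([462, -164, 0], 0.71)]
tub_a scene [([575, -284, 1], 0.79), ([613, -144, 2], 0.73), ([459, -163, 4], 0.73)]
lid_a top [([427, -404, 0], 0.93), ([439, -20, 2], 0.88), ([437, -274, 4], 0.73), ([597, -33, -3], 0.7)]
lid_a scene [([440, -276, -2], 0.78), ([430, -398, 2], 0.74), ([597, -33, -3], 0.64), ([436, -27, -2], 0.63)]
dish top [([615, -145, 0], 0.68), ([523, -84, -4], 0.53)]
dish scene [([649, 446, 1], 0.74), ([525, -85, 0], 0.7)]
vial top [([574, -284, 4], 0.71), ([528, -220, 0], 0.48)]
vial scene [([527, -222, 2], 0.53), ([616, -145, -1], 0.36)]
jar_blue top [([764, -97, 1], 0.85)]
jar_blue scene [([762, -101, 0], 0.68)]
jar_red top [([768, 28, 1], 0.69)]
jar_red scene [([767, 30, -3], 0.79)]
tip_box top [([744, -215, -1], 0.69), ([652, 445, -3], 0.5)]
tip_box scene [([748, -211, -1], 0.85), ([505, 277, 73], 0.33)]
marker top [([562, -490, 3], 0.51)]
marker scene [([562, -488, -1], 0.83)]
timer top []
timer scene [([437, -27, 3], 0.73)]
```

View pics/top0.png

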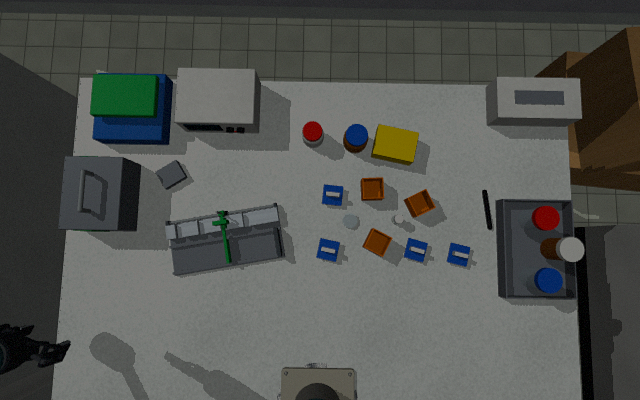

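View pics/scene0.png

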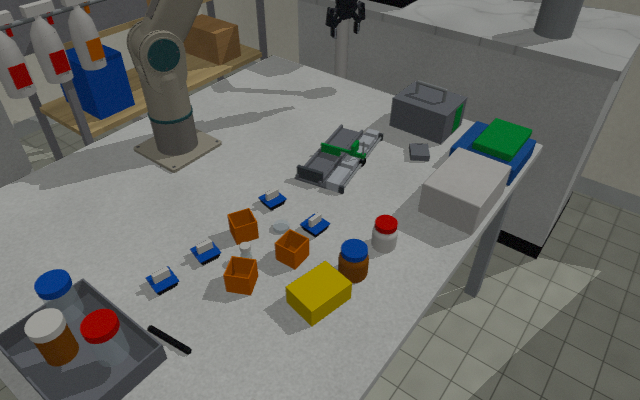

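View pics/wrist0.png

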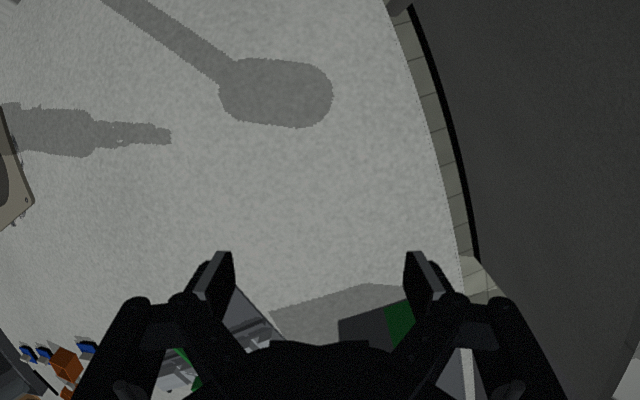

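The top view shows three tubs at about (372,189), (419,203) and (377,242). There are four lids at (332,195), (328,250), (416,250) and (459,254). The rack is at the left, with its dark end wall at about (283,240), the right end. The stop is in notch 2, with its fin at (221,215). The scene view agrees and the wrist view sees only bench. Next I'll measure yaws and the rack pose.

```bash
cat >> h.py <<'E'
from scipy.spatial import cKDTree
def things():
    out={}
    for t in ("tub_a","lid_a"):
        L=[(np.array(d["at"]),d["confidence"]) for c in ("top","scene") for d in ctrl.spot_point(c,t) if d["confidence"]>.4]
        g=[]
        for p,_ in L:
            for q in g:
                if np.hypot(*(q[0]-p)[:2])<20: q.append(p); break
            else: g.append([p])
        out[t]=[np.mean(q,0)[:2].round(1).tolist()+[len(q)] for q in g]
    return out
def yaws(t):
    im=ctrl.get_image("top"); r=[]
    z={"tub_a":58,"lid_a":18}[t]
    for d in ctrl.regions_of("top",t):
        if d["confidence"]<.4: continue
        ys,xs=np.nonzero(d["region"]); 
        P=np.array([px2w(im,u,v,z)[:2] for u,v in zip(xs,ys)],np.float32)
        (c,s,a)=cv2.minAreaRect(P); r.append((np.round(c).tolist(),np.round(s).tolist(),round(a,1)))
    return r
def go(x,y,z,yawdeg,sym=180):
    """delta rows from current pose to target with tool down, yaw deg"""
    s=st(); Rm=R.from_euler('xyz',s["tool_rot"]); az=np.degrees(np.arctan2(y,x))
    k=min(range(-4,5),key=lambda k:abs(yawdeg+k*sym-az)); yaw=yawdeg+k*sym
    Rt=R.from_euler('xyz',[180,0,yaw],degrees=True)
    t=Rm.inv().apply(np.array([x,y,z])-s["eef_pos"])/10
    w=np.degrees((Rm.inv()*Rt).as_rotvec())
    print("yaw",round(yaw,1),"travel",np.round(t,2).tolist(),"ang",np.round(w,1).tolist())
E
python3 - <<'E'
from h import *
print(things()); print(yaws("tub_a")); print(yaws("lid_a"))
im=ctrl.get_image("top"); f=im["frame"].astype(int)
# fin direction of lids: whitish px near
for p in [(438,-23),(597,-33),(438,-275),(428,-402)]:
    P=[];
    o,Rm=cam(im); d=Rm.T@(np.array([p[0],p[1],30.])-o); u,v=im["fx"]*d[0]/d[2]+im["cx"],im["fy"]*d[1]/d[2]+im["cy"]
    f2=cv2.resize(im["frame"],None,fx=4,fy=4,interpolation=cv2.INTER_CUBIC).astype(int)
    u0,v0=int(u*4),int(v*4); w=f2[v0-40:v0+40,u0-40:u0+40]
    blue=(w[...,2]-w[...,0]>40).astype(np.uint8)
    n,l,s,c=cv2.connectedComponentsWithStats(1-blue)
    h=np.zeros_like(blue); cs,_=cv2.findContours(blue,cv2.RETR_EXTERNAL,2); cs=max(cs,key=cv2.contourArea)
    cv2.drawContours(h,[cs],-1,1,-1); white=(h&(1-blue)&(w.min(2)>110)).astype(np.uint8)
    ys,xs=np.nonzero(white)
    W=np.array([px2w(im,(x+u0-40)/4,(y+v0-40)/4,46)[:2] for x,y in zip(xs,ys)])
    e=np.linalg.eigh(np.cov(W.T)); dr=e[1][:,1]; 
    B=np.array([px2w(im,(x+u0-40)/4,(y+v0-40)/4,21)[:2] for x,y in cs[:,0]],np.float32)
    print(p,"fin ctr",W.mean(0).round(),"fin dir deg",np.degrees(np.arctan2(dr[1],dr[0])).round(1),np.sqrt(e[0]).round(1),"plate",cv2.minAreaRect(B))
E
```

```text
{'tub_a': [[612.6, -146.6, 2], [574.6, -282.6, 2], [460.2, -163.6, 2]], 'lid_a': [[428.8, -401.4, 2], [437.2, -23.7, 2], [438.8, -274.8, 2], [597.0, -32.9, 2]]}
[([460.0, -162.0], [66.0, 61.0], 64.4), ([571.0, -280.0], [62.0, 75.0], 27.3)]
[([595.0, -35.0], [58.0, 57.0], 85.3), ([439.0, -278.0], [58.0, 58.0], 75.0), ([435.0, -24.0], [57.0, 57.0], 78.5), ([428.0, -403.0], [58.0, 58.0], 77.7)]
(438, -23) fin ctr [435. -25.] fin dir deg 79.1 [ 2.4 10.8] plate ((438.31646728515625, -22.736238479614258), (56.53246307373047, 56.88172149658203), 0.8309174180030823)
(597, -33) fin ctr [595. -36.] fin dir deg 85.0 [ 2.5 10.5] plate ((597.4992065429688, -33.549537658691406), (55.32693862915039, 55.53825759887695), 0.7636849880218506)
  avg = a.mean(axis, **keepdims_kw)
  ret = um.true_divide(
<stdin>:16: RuntimeWarning: Degrees of freedom <= 0 for slice
  c *= np.true_divide(1, fact)
  c *= np.true_divide(1, fact)
Traceback (most recent call last):
ValueError: not enough values to unpack (expected 2, got 0)

During handling of the above exception, another exception occurred:

Traceback (most recent call last):
numpy.linalg.LinAlgError: 0-dimensional array given. Array must be at least two-dimensional
```

```bash
python3 - <<'E'
from h import *
go(500,250,200,27); go(460.2,-163.6,130,-25.6)
E
```

```text
t 1.8 tcp [234.9 606.1 231.3] rot [-3.142 -0.     1.201] F [-0.1 -1.1  0.2] w 85.3
yaw 27 travel [-23.62, 37.59, 3.13] ang [-0.0, -0.0, 41.8]
t 1.8 tcp [234.9 606.1 231.3] rot [-3.142 -0.     1.201] F [-0.1 -1.1  0.2] w 85.3
yaw -25.6 travel [-63.62, 48.83, 10.13] ang [-0.0, -0.0, 94.4]
```

```bash
python3 -m creep '[{"hand":1,"travel":[-23.6,37.6,3.1],"angular":[0,0,41.8]},{"hand":1,"travel":[-23.6,37.6,3.1],"angular":[0,0,41.8]},{"hand":1,"travel":[-23.6,37.6,3.1],"angular":[0,0,41.8]},{"hand":1,"travel":[-23.6,37.6,3.1],"angular":[0,0,41.8]},{"hand":1,"travel":[-23.6,37.6,3.1],"angular":[0,0,41.8]},{"hand":1,"travel":[-23.6,37.6,3.1],"angular":[0,0,41.8]},{"hand":1,"travel":[-23.6,37.6,3.1],"angular":[0,0,41.8]},{"hand":1,"travel":[-23.6,37.6,3.1],"angular":[0,0,41.8]},{"hand":1,"travel":[-63.6,48.8,10.1],"angular":[0,0,94.4]},{"hand":1,"travel":[-63.6,48.8,10.1],"angular":[0,0,94.4]},{"hand":1,"travel":[-63.6,48.8,10.1],"angular":[0,0,94.4]},{"hand":1,"travel":[-63.6,48.8,10.1],"angular":[0,0,94.4]},{"hand":1,"travel":[-63.6,48.8,10.1],"angular":[0,0,94.4]},{"hand":1,"travel":[-63.6,48.8,10.1],"angular":[0,0,94.4]},{"hand":1,"travel":[-63.6,48.8,10.1],"angular":[0,0,94.4]},{"hand":1,"travel":[-63.6,48.8,10.1],"angular":[0,0,94.4]},{"hand":1,"travel":[-63.6,48.8,10.1],"angular":[0,0,94.4]},{"hand":1,"travel":[-63.6,48.8,10.1],"angular":[0,0,94.4]},{"hand":1,"travel":[-63.6,48.8,10.1],"angular":[0,0,94.4]}]'
python3 - <<'E'
from h import *
im=save("wrist","w1.png"); print(ctrl.spot_point("wrist","tub_a")[:3]); go(460.2,-163.6,130,-25.6)
E
```

```text
clock: 3.7
eef_pos: [459.6, -165.4, 130.2]
tool_rot: [3.141, -0.0, -0.451]
force: [0.0, 0.6, 0.4]
width: 85.3
[{'at': [576.8, -286.7, -0.1], 'confidence': 0.91}, {'at': [456.3, -164.2, -1.4], 'confidence': 0.63}, {'at': [616.7, -149.3, -0.4], 'confidence': 0.56}]
t 3.8 tcp [ 460.2 -161.9  130.3] rot [-3.141e+00  1.000e-03 -4.450e-01] F [ 0.4  1.1 -0.5] w 85.3
yaw -25.6 travel [0.07, 0.15, 0.03] ang [-0.1, 0.0, 0.1]
```

View pics/w1.png

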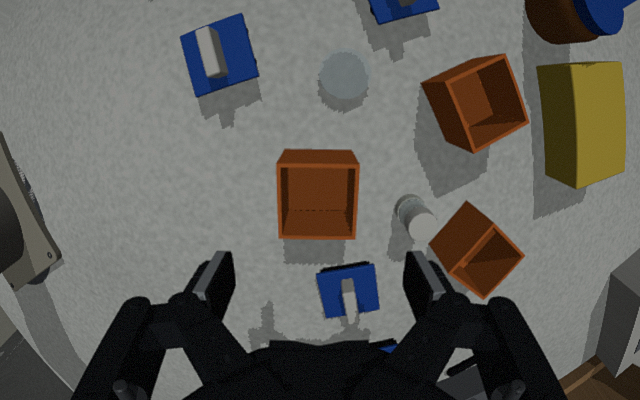

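The wrist view shows the tub at (318,195), square to the tool, with the vial to its right at (415,215). I'll centre the tub by squeezing it along both axes, with the opening reduced near the vial.

```bash
python3 -m creep '[{"hand":0.88,"travel":[0.05,0.1,4],"angular":[0,0,0]},{"hand":0.88,"travel":[0.05,0.1,8],"angular":[0,0,0]},{"hand":0.88,"travel":[0.05,0.1,11],"angular":[0,0,0]},{"hand":0.88,"travel":[0.05,0.1,11.8],"angular":[0,0,0]},{"hand":0.5,"travel":[0.05,0.1,11.8],"angular":[0,0,0]},{"hand":0.5,"travel":[0.05,0.1,11.8],"angular":[0,0,0]},{"hand":0.5,"travel":[0.05,0.1,11.8],"angular":[0,0,0]},{"hand":0.5,"travel":[0.05,0.1,11.8],"angular":[0,0,0]},{"hand":0.5,"travel":[0.05,0.1,11.8],"angular":[0,0,0]}]'
python3 -m creep '[{"hand":0.88,"travel":[0,0,0],"angular":[0,0,0]},{"hand":0.88,"travel":[0,0,0],"angular":[0,0,0]},{"hand":0.88,"travel":[0,0,0],"angular":[0,0,0]},{"hand":0.88,"travel":[0,0,-5],"angular":[0,0,0]},{"hand":0.88,"travel":[0,0,-8],"angular":[0,0,0]},{"hand":0.88,"travel":[0,0,-8],"angular":[0,0,0]}]'
```

```text
clock: 4.7
eef_pos: [460.7, -163.0, 13.0]
tool_rot: [-3.14, -0.001, -0.445]
force: [0.1, 0.0, -1.4]
width: 59.6
clock: 5.3
eef_pos: [462.8, -164.1, 96.1]
tool_rot: [-3.14, -0.007, -0.445]
force: [1.1, -0.1, -1.0]
width: 75.6
```

```bash
python3 -m creep '[{"hand":0.88,"travel":[-0.24,0,0.5],"angular":[0,0.4,-8]},{"hand":0.88,"travel":[-0.24,0,0.5],"angular":[0,0.4,-45]},{"hand":0.88,"travel":[-0.24,0,0.5],"angular":[0,0.4,-90]},{"hand":0.88,"travel":[-0.24,0,0.5],"angular":[0,0.4,-90]},{"hand":0.88,"travel":[-0.24,0,0.5],"angular":[0,0.4,-90]},{"hand":0.88,"travel":[-0.24,0,0.5],"angular":[0,0.4,-90]},{"hand":0.88,"travel":[-0.24,0,0.5],"angular":[0,0.4,-90]},{"hand":0.88,"travel":[-0.24,0,0.5],"angular":[0,0.4,-90]},{"hand":0.88,"travel":[-0.24,0,0.5],"angular":[0,0.4,-90]},{"hand":0.88,"travel":[-0.24,0,0.5],"angular":[0,0.4,-90]},{"hand":0.88,"travel":[-0.24,0,0.5],"angular":[0,0.4,-90]},{"hand":0.88,"travel":[-0.24,0,0.5],"angular":[0,0.4,-90]},{"hand":0.88,"travel":[-0.24,0,0.5],"angular":[0,0.4,-90]}]'
python3 - <<'E'
from h import *
go(460.7,-163.0,12,64.5)
E
```

```text
clock: 6.6
eef_pos: [460.3, -163.0, 90.8]
tool_rot: [3.131, -0.006, 1.123]
force: [0.3, -0.4, 0.1]
width: 75.4
t 6.6 tcp [ 460.3 -163.    90.8] rot [ 3.131 -0.006  1.123] F [ 0.3 -0.4  0.1] w 75.4
yaw 64.5 travel [-0.03, -0.05, 7.88] ang [0.6, -0.4, -0.1]
```

```bash
python3 -m creep '[{"hand":0.88,"travel":[0,0,4],"angular":[0.6,-0.4,-0.1]},{"hand":0.88,"travel":[0,0,7],"angular":[0.6,-0.4,-0.1]},{"hand":0.88,"travel":[0,0,7.9],"angular":[0.6,-0.4,-0.1]},{"hand":0.88,"travel":[0,0,7.9],"angular":[0.6,-0.4,-0.1]},{"hand":0.5,"travel":[0,0,7.9],"angular":[0.6,-0.4,-0.1]},{"hand":0.5,"travel":[0,0,7.9],"angular":[0.6,-0.4,-0.1]},{"hand":0.5,"travel":[0,0,7.9],"angular":[0.6,-0.4,-0.1]},{"hand":0.5,"travel":[0,0,7.9],"angular":[0.6,-0.4,-0.1]},{"hand":0.5,"travel":[0,0,7.9],"angular":[0.6,-0.4,-0.1]}]'
python3 -m creep '[{"hand":0.88,"travel":[0,0,0],"angular":[0,0,0]},{"hand":0.88,"travel":[0,0,0],"angular":[0,0,0]},{"hand":0.88,"travel":[0,0,-3],"angular":[0,0,0]},{"hand":0.88,"travel":[0,0,-8],"angular":[0,0,0]},{"hand":0.88,"travel":[0,0,-10],"angular":[0,0,0]},{"hand":0.88,"travel":[0,0,-10],"angular":[0,0,0]}]'
python3 - <<'E'
from h import *
go(438.8,-274.8,110,75)
E
```

```text
clock: 7.5
eef_pos: [462.2, -163.3, 12.9]
tool_rot: [3.139, 0.0, 1.125]
force: [-0.0, -0.1, 7.3]
width: 59.4
clock: 8.1
eef_pos: [464.0, -163.8, 115.7]
tool_rot: [3.133, -0.001, 1.124]
force: [0.3, 0.2, -0.8]
width: 75.3
t 8.1 tcp [ 464.  -163.8  115.7] rot [ 3.133e+00 -1.000e-03  1.124e+00] F [ 0.3  0.2 -0.8] w 75.3
yaw -105 travel [-11.1, 2.51, 0.59] ang [0.0, -0.7, 169.4]
```

```bash
python3 -m creep '[{"hand":1,"travel":[-4,1,0.5],"angular":[0,-0.6,-5]},{"hand":1,"travel":[-8,2,0.5],"angular":[0,-0.6,-10.6]},{"hand":1,"travel":[-11.1,2.5,0.5],"angular":[0,-0.6,-10.6]},{"hand":1,"travel":[-11.1,2.5,0.5],"angular":[0,-0.6,-10.6]},{"hand":1,"travel":[-11.1,2.5,4],"angular":[0,-0.6,-10.6]},{"hand":1,"travel":[-11.1,2.5,8],"angular":[0,-0.6,-10.6]},{"hand":1,"travel":[-11.1,2.5,9.6],"angular":[0,-0.6,-10.6]},{"hand":1,"travel":[-11.1,2.5,9.6],"angular":[0,-0.6,-10.6]},{"hand":0.3,"travel":[-11.1,2.5,9.6],"angular":[0,-0.6,-10.6]},{"hand":0.3,"travel":[-11.1,2.5,9.6],"angular":[0,-0.6,-10.6]},{"hand":0.3,"travel":[-11.1,2.5,9.6],"angular":[0,-0.6,-10.6]},{"hand":0.3,"travel":[-11.1,2.5,9.6],"angular":[0,-0.6,-10.6]},{"hand":0.3,"travel":[-11.1,2.5,9.6],"angular":[0,-0.6,-10.6]},{"hand":0.3,"travel":[-11.1,2.5,9.6],"angular":[0,-0.6,-10.6]}]'
```

```text
clock: 9.5
eef_pos: [440.1, -275.4, 21.2]
tool_rot: [3.132, 0.012, 1.309]
force: [-1.3, -0.2, 6.1]
width: 38.6
```

```bash
python3 -m creep '[{"hand":1,"travel":[0,0,0],"angular":[0,0,0]},{"hand":1,"travel":[0,0,0],"angular":[0,0,0]},{"hand":1,"travel":[0,0,0],"angular":[0,0,0]},{"hand":1,"travel":[0,0,-1],"angular":[0,0,0]}]'
python3 - <<'E'
from h import *
go(440.1,-275.4,24,-15)
E
```

```text
clock: 9.9
eef_pos: [439.2, -274.8, 30.7]
tool_rot: [3.134, 0.011, 1.309]
force: [0.4, 0.1, 0.7]
width: 85.5
t 9.9 tcp [ 439.2 -274.8   30.7] rot [3.134 0.011 1.309] F [0.4 0.1 0.7] w 85.5
yaw -15 travel [-0.03, 0.09, 0.67] ang [0.9, 0.2, 90.0]
```

```bash
python3 -m creep '[{"hand":1,"travel":[0,0.1,0],"angular":[0.9,0.2,90]},{"hand":1,"travel":[0,0.1,0],"angular":[0.9,0.2,90]},{"hand":1,"travel":[0,0.1,0],"angular":[0.9,0.2,90]},{"hand":1,"travel":[0,0.1,0],"angular":[0.9,0.2,90]},{"hand":1,"travel":[0,0.1,0],"angular":[0.9,0.2,90]},{"hand":1,"travel":[0,0.1,0],"angular":[0.9,0.2,90]},{"hand":1,"travel":[0,0.1,0],"angular":[0.9,0.2,90]},{"hand":1,"travel":[0,0.1,0],"angular":[0.9,0.2,90]},{"hand":1,"travel":[0,0.1,0],"angular":[0.9,0.2,90]},{"hand":1,"travel":[0,0.1,0.4],"angular":[0.9,0.2,90]},{"hand":1,"travel":[0,0.1,0.65],"angular":[0.9,0.2,90]},{"hand":1,"travel":[0,0.1,0.65],"angular":[0.9,0.2,90]},{"hand":0,"travel":[0,0.1,0.65],"angular":[0.9,0.2,90]},{"hand":0,"travel":[0,0.1,0.65],"angular":[0.9,0.2,90]},{"hand":0,"travel":[0,0.1,0.65],"angular":[0.9,0.2,90]},{"hand":0,"travel":[0,0.1,0.65],"angular":[0.9,0.2,90]},{"hand":0,"travel":[0,0.1,0.65],"angular":[0.9,0.2,90]},{"hand":0,"travel":[0,0.1,0.65],"angular":[0.9,0.2,90]},{"hand":0,"travel":[0,0.1,0.65],"angular":[0.9,0.2,90]},{"hand":0,"travel":[0,0.1,0.65],"angular":[0.9,0.2,90]}]'
python3 -m creep '[{"hand":0,"travel":[0,0,-3],"angular":[0,0,0]},{"hand":0,"travel":[0,0,-8],"angular":[0,0,0]},{"hand":0,"travel":[0,0,-10],"angular":[0,0,0]},{"hand":0,"travel":[0,0,-10],"angular":[0,0,0]}]'
python3 - <<'E'
from h import *
print(things()["tub_a"])
go(460.9,-162.7,125,-25.5)
E
```

```text
clock: 11.9
eef_pos: [440.2, -275.2, 24.4]
tool_rot: [-3.141, 0.0, -0.262]
force: [-0.1, -0.7, 4.4]
width: 10.6
clock: 12.3
eef_pos: [442.0, -276.4, 127.0]
tool_rot: [3.141, -0.006, -0.261]
force: [0.8, -0.0, -1.8]
width: 10.6
[[613.9, -144.8, 2], [459.7, -162.9, 2], [574.9, -283.9, 1]]
t 12.5 tcp [ 439.4 -274.5  123.1] rot [-3.14e+00  3.00e-03 -2.61e-01] F [ 0.   0.2 -1.4] w 10.7
yaw -25.5 travel [-0.82, -11.36, -0.17] ang [-0.1, 0.2, 10.5]
```

```bash
python3 -m creep '[{"hand":0,"travel":[-0.3,-4,-0.2],"angular":[-0.1,0.2,5]},{"hand":0,"travel":[-0.6,-8,-0.2],"angular":[-0.1,0.2,10.5]},{"hand":0,"travel":[-0.8,-11.4,-0.2],"angular":[-0.1,0.2,10.5]},{"hand":0,"travel":[-0.8,-11.4,-0.2],"angular":[-0.1,0.2,10.5]},{"hand":0,"travel":[-0.8,-11.4,1.8],"angular":[-0.1,0.2,10.5]},{"hand":0,"travel":[-0.8,-11.4,2.3],"angular":[-0.1,0.2,10.5]},{"hand":0,"travel":[-0.8,-11.4,2.3],"angular":[-0.1,0.2,10.5]},{"hand":0,"travel":[-0.8,-11.4,2.3],"angular":[-0.1,0.2,10.5]},{"hand":0,"travel":[-0.8,-11.4,2.3],"angular":[-0.1,0.2,10.5]}]'
python3 - <<'E'
from h import *
save("wrist","w2.png")
go(460.9,-162.7,66,-25.5)
E
```

```text
clock: 13.4
eef_pos: [461.2, -162.9, 100.6]
tool_rot: [3.141, -0.001, -0.445]
force: [1.1, 0.0, -0.0]
width: 10.7
t 13.45 tcp [ 461.3 -162.8  100.7] rot [ 3.141e+00 -1.000e-03 -4.450e-01] F [-0.1  0.4 -1.4] w 10.8
yaw -25.5 travel [-0.04, 0.01, 3.47] ang [0.0, -0.1, -0.0]
```

View pics/w2.png

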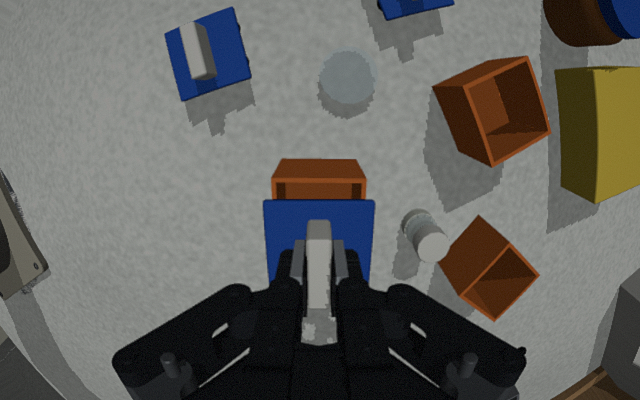

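The held lid at (319,240) is square to and centred over the tub rim at (319,185). Next I press it down.

```bash
python3 -m creep '[{"hand":0,"travel":[0,0,1],"angular":[0,0,0]},{"hand":0,"travel":[0,0,1.8],"angular":[0,0,0]},{"hand":0,"travel":[0,0,2.2],"angular":[0,0,0]},{"hand":0,"travel":[0,0,2.4],"angular":[0,0,0]},{"hand":0,"travel":[0,0,2.4],"angular":[0,0,0]}]'
python3 -m creep '[{"hand":0,"travel":[0,0,0.3],"angular":[0,0,0]},{"hand":0,"travel":[0,0,0.6],"angular":[0,0,0]},{"hand":0,"travel":[0,0,0.9],"angular":[0,0,0]},{"hand":0,"travel":[0,0,1.1],"angular":[0,0,0]},{"hand":0,"travel":[0,0,1.2],"angular":[0,0,0]}]'
```

```text
clock: 13.95
eef_pos: [461.1, -162.7, 76.3]
tool_rot: [3.141, -0.001, -0.445]
force: [-0.1, -0.2, -1.3]
width: 10.7
clock: 14.45
eef_pos: [461.2, -162.8, 66.2]
tool_rot: [-3.14, -0.002, -0.446]
force: [-6.4, 3.1, 37.3]
width: 10.6
```

```bash
python3 -m creep '[{"hand":0.5,"travel":[0,0,-0.1],"angular":[0,0,0]},{"hand":0.5,"travel":[0,0,-0.1],"angular":[0,0,0]},{"hand":0.5,"travel":[0,0,-0.1],"angular":[0,0,0]},{"hand":0.5,"travel":[0,0,-4],"angular":[0,0,0]},{"hand":0.9,"travel":[0,0,-7],"angular":[0,0,0]},{"hand":0.9,"travel":[0,0,-7],"angular":[0,0,0]}]'
python3 - <<'E'
from h import *
im=ctrl.get_image("wrist"); print(things(),yaws("tub_a"))
for d in ctrl.regions_of("wrist","tub_a"):
    m=d["region"]; ys,xs=np.nonzero(m); print(d["confidence"],xs.mean().round(),ys.mean().round())
    P=np.array([px2w(im,u,v,58,True)[:2] for u,v in zip(xs,ys)],np.float32); print(cv2.minAreaRect(P))
go(613.5,-145.5,110,0)
E
```

```text
clock: 15.05
eef_pos: [463.3, -163.9, 138.8]
tool_rot: [-3.14, -0.008, -0.446]
force: [0.5, -0.4, -0.5]
width: 69.9
{'tub_a': [[613.9, -144.8, 2], [459.7, -162.9, 2], [574.9, -283.9, 1]], 'lid_a': [[440.8, -275.3, 2], [597.2, -33.0, 2], [437.9, -23.8, 2], [428.9, -401.4, 2]]} [([609.0, -146.0], [63.0, 65.0], 1.1), ([571.0, -280.0], [60.0, 73.0], 26.1)]
0.61 468.0 106.0
((604.6647338867188, -146.2564697265625), (77.94148254394531, 67.30218505859375), 2.152698516845703)
0.56 315.0 159.0
((476.7621765136719, -137.14169311523438), (26.90491485595703, 62.170875549316406), 50.31904602050781)
0.43 340.0 77.0
((518.2506103515625, -87.88575744628906), (35.61038589477539, 34.8634033203125), 64.49021911621094)
t 15.45 tcp [ 460.6 -162.8  135.4] rot [-3.141  0.    -0.446] F [ 0.6 -0.5  0.6] w 76.7
yaw 0 travel [13.05, -8.15, 2.54] ang [-0.0, -0.0, -25.6]
```

```bash
sed -i 's/^def things():/def things():\n    ctrl.get_image("top"); ctrl.get_image("scene")/' h.py
python3 -m creep '[{"hand":1,"travel":[4,-2.5,0],"angular":[0,0,-8]},{"hand":1,"travel":[8.5,-5,0],"angular":[0,0,-16]},{"hand":1,"travel":[13,-8.1,0],"angular":[0,0,-24]},{"hand":1,"travel":[13,-8.1,2],"angular":[0,0,-27.1]},{"hand":1,"travel":[13,-8.1,2],"angular":[0,0,-27.1]},{"hand":1,"travel":[13,-8.1,2],"angular":[0,0,-27.1]},{"hand":1,"travel":[13,-8.1,2],"angular":[0,0,-27.1]}]'
python3 - <<'E'
from h import *
print(things()); im=ctrl.get_image("wrist"); print([ (np.round(d["at"]),d["confidence"]) for d in ctrl.spot_point("wrist","tub_a")])
for d in ctrl.regions_of("wrist","tub_a"):
    ys,xs=np.nonzero(d["region"]); print(xs.mean(),ys.mean(),cv2.minAreaRect(np.stack([xs,ys],1).astype(np.float32))[1:])
go(613.5,-145.5,12,1.5)
E
```

```text
clock: 16.15
eef_pos: [611.5, -146.6, 115.7]
tool_rot: [-3.141, 0.001, 0.024]
force: [0.8, 0.7, 0.3]
width: 85.2
{'tub_a': [[574.6, -283.2, 2], [613.6, -146.2, 2], [461.5, -158.8, 1]], 'lid_a': [[598.6, -33.7, 2], [428.6, -402.1, 2], [438.0, -25.0, 2], [460.8, -163.4, 1]]}
[(array([ 576., -287.,   -3.]), 0.94), (array([ 458., -163.,   -2.]), 0.89), (array([ 616., -148.,    2.]), 0.83)]
319.3914060576213 204.95949273577938 ((96.54637908935547, 91.28263854980469), 88.09085083007812)
274.15764529807933 319.09428785233223 ((63.6129150390625, 85.47514343261719), 83.94580841064453)
160.93937592867755 199.72838038632986 ((100.62306213378906, 73.34302520751953), 63.43495178222656)
t 16.6 tcp [ 612.8 -145.7  115.6] rot [-3.141e+00 -1.000e-03  2.700e-02] F [1.  0.4 0.6] w 85.4
yaw 1.5 travel [0.06, -0.01, 10.36] ang [-0.0, -0.0, 0.0]
```

```bash
python3 -m creep '[{"hand":1,"travel":[0.05,0,5],"angular":[0,0,0]},{"hand":1,"travel":[0.05,0,9],"angular":[0,0,0]},{"hand":1,"travel":[0.05,0,10.3],"angular":[0,0,0]},{"hand":1,"travel":[0.05,0,10.3],"angular":[0,0,0]},{"hand":0.5,"travel":[0.05,0,10.3],"angular":[0,0,0]},{"hand":0.5,"travel":[0.05,0,10.3],"angular":[0,0,0]},{"hand":0.5,"travel":[0.05,0,10.3],"angular":[0,0,0]},{"hand":0.5,"travel":[0.05,0,10.3],"angular":[0,0,0]},{"hand":0.5,"travel":[0.05,0,10.3],"angular":[0,0,0]},{"hand":0.5,"travel":[0.05,0,10.3],"angular":[0,0,0]}]'
python3 -m creep '[{"hand":1,"travel":[0,0,0],"angular":[0,0,0]},{"hand":1,"travel":[0,0,0],"angular":[0,0,0]},{"hand":1,"travel":[0,0,0],"angular":[0,0,0]},{"hand":1,"travel":[0,0,-5],"angular":[0,0,0]},{"hand":1,"travel":[0,0,-8],"angular":[0,0,0]},{"hand":1,"travel":[0,0,-8],"angular":[0,0,0]},{"hand":1,"travel":[0,0,-8],"angular":[0,0,45]},{"hand":1,"travel":[0,0,-8],"angular":[0,0,90]},{"hand":1,"travel":[0,0,-8],"angular":[0,0,90]},{"hand":1,"travel":[0,0,-8],"angular":[0,0,90]},{"hand":1,"travel":[0,0,-8],"angular":[0,0,90]},{"hand":1,"travel":[0,0,-8],"angular":[0,0,90]},{"hand":1,"travel":[0,0,-8],"angular":[0,0,90]},{"hand":1,"travel":[0,0,-8],"angular":[0,0,90]},{"hand":1,"travel":[0,0,-8],"angular":[0,0,90]},{"hand":1,"travel":[0,0,-8],"angular":[0,0,90]},{"hand":1,"travel":[0,0,-8],"angular":[0,0,90]},{"hand":1,"travel":[0,0,-8],"angular":[0,0,90]}]'
```

```text
clock: 17.6
eef_pos: [615.0, -146.3, 15.0]
tool_rot: [3.141, -0.004, 0.027]
force: [-0.3, 0.5, 7.5]
width: 59.2
clock: 19.4
eef_pos: [614.1, -145.9, 94.0]
tool_rot: [-3.139, -0.0, -1.544]
force: [-0.5, -0.2, -0.1]
width: 85.6
```

```bash
python3 -m creep '[{"hand":1,"travel":[0,0,5],"angular":[0,0,0]},{"hand":1,"travel":[0,0,7],"angular":[0,0,0]},{"hand":1,"travel":[0,0,8],"angular":[0,0,0]},{"hand":1,"travel":[0,0,8],"angular":[0,0,0]},{"hand":0.5,"travel":[0,0,8],"angular":[0,0,0]},{"hand":0.5,"travel":[0,0,8],"angular":[0,0,0]},{"hand":0.5,"travel":[0,0,8],"angular":[0,0,0]},{"hand":0.5,"travel":[0,0,8],"angular":[0,0,0]},{"hand":0.5,"travel":[0,0,8],"angular":[0,0,0]},{"hand":0.5,"travel":[0,0,8],"angular":[0,0,0]},{"hand":0.5,"travel":[0,0,8],"angular":[0,0,0]}]'
python3 -m creep '[{"hand":1,"travel":[0,0,0],"angular":[0,0,0]},{"hand":1,"travel":[0,0,0],"angular":[0,0,0]},{"hand":1,"travel":[0,0,0],"angular":[0,0,0]},{"hand":1,"travel":[0,0,-5],"angular":[0,0,0]},{"hand":1,"travel":[0,0,-9],"angular":[0,0,0]},{"hand":1,"travel":[0,0,-9],"angular":[0,0,0]}]'
python3 - <<'E'
from h import *
print(things()["lid_a"]); go(598,-33.5,20,-95)
E
```

```text
clock: 20.5
eef_pos: [615.6, -146.7, 15.8]
tool_rot: [-3.136, -0.002, -1.544]
force: [-0.3, -0.7, 6.3]
width: 59.2
clock: 21.1
eef_pos: [618.2, -148.6, 111.1]
tool_rot: [-3.127, -0.005, -1.544]
force: [0.5, 0.8, 0.0]
width: 85.6
[[427.7, -401.6, 2], [460.8, -159.6, 2], [767.3, 26.2, 1], [597.8, -35.4, 1], [435.8, -26.8, 1]]
t 21.4 tcp [ 614.1 -146.   104.3] rot [-3.138e+00 -1.000e-03 -1.544e+00] F [-0.3 -0.6  0.6] w 85.5
yaw 85 travel [-11.29, 1.33, 8.42] ang [0.1, -0.3, -173.4]
```

```bash
python3 -m creep '[{"hand":1,"travel":[-4,0.5,0],"angular":[0,0,3]},{"hand":1,"travel":[-8,0.9,0],"angular":[0,0,6.5]},{"hand":1,"travel":[-11.3,1.3,0],"angular":[0,0,6.5]},{"hand":1,"travel":[-11.3,1.3,0.5],"angular":[0,0,6.5]},{"hand":1,"travel":[-11.3,1.3,4],"angular":[0,0,6.5]},{"hand":1,"travel":[-11.3,1.3,7],"angular":[0,0,6.5]},{"hand":1,"travel":[-11.3,1.3,8.4],"angular":[0,0,6.5]},{"hand":1,"travel":[-11.3,1.3,8.4],"angular":[0,0,6.5]},{"hand":0.3,"travel":[-11.3,1.3,8.4],"angular":[0,0,6.5]},{"hand":0.3,"travel":[-11.3,1.3,8.4],"angular":[0,0,6.5]},{"hand":0.3,"travel":[-11.3,1.3,8.4],"angular":[0,0,6.5]},{"hand":0.3,"travel":[-11.3,1.3,8.4],"angular":[0,0,6.5]},{"hand":0.3,"travel":[-11.3,1.3,8.4],"angular":[0,0,6.5]},{"hand":0.3,"travel":[-11.3,1.3,8.4],"angular":[0,0,6.5]}]'
python3 -m creep '[{"hand":1,"travel":[0,0,0],"angular":[0,0,0]},{"hand":1,"travel":[0,0,0],"angular":[0,0,0]},{"hand":1,"travel":[0,0,0],"angular":[0,0,0]},{"hand":1,"travel":[0,0,-0.8],"angular":[0,0,0]},{"hand":1,"travel":[0,0,-0.8],"angular":[0,0,0]}]'
python3 - <<'E'
from h import *
s=st(); x,y=s["eef_pos"][:2]; go(x,y,24,-5)
E
```

```text
clock: 22.8
eef_pos: [599.3, -33.7, 21.7]
tool_rot: [-3.136, -0.0, -1.657]
force: [-0.4, -0.2, 6.0]
width: 38.5
clock: 23.3
eef_pos: [599.9, -34.0, 30.6]
tool_rot: [-3.134, -0.001, -1.657]
force: [0.4, 0.8, 0.1]
width: 85.8
t 23.3 tcp [599.9 -34.   30.6] rot [-3.134e+00 -1.000e-03 -1.657e+00] F [0.4 0.8 0.1] w 85.8
t 23.3 tcp [599.9 -34.   30.6] rot [-3.134e+00 -1.000e-03 -1.657e+00] F [0.4 0.8 0.1] w 85.8
yaw -5 travel [-0.0, 0.0, 0.66] ang [-0.3, -0.4, -89.9]
```

```bash
python3 -m creep '[{"hand":1,"travel":[0,0,0],"angular":[-0.3,-0.4,-90]},{"hand":1,"travel":[0,0,0],"angular":[-0.3,-0.4,-90]},{"hand":1,"travel":[0,0,0],"angular":[-0.3,-0.4,-90]},{"hand":1,"travel":[0,0,0],"angular":[-0.3,-0.4,-90]},{"hand":1,"travel":[0,0,0],"angular":[-0.3,-0.4,-90]},{"hand":1,"travel":[0,0,0],"angular":[-0.3,-0.4,-90]},{"hand":1,"travel":[0,0,0],"angular":[-0.3,-0.4,-90]},{"hand":1,"travel":[0,0,0],"angular":[-0.3,-0.4,-90]},{"hand":1,"travel":[0,0,0],"angular":[-0.3,-0.4,-90]},{"hand":1,"travel":[0,0,0.4],"angular":[-0.3,-0.4,-90]},{"hand":1,"travel":[0,0,0.65],"angular":[-0.3,-0.4,-90]},{"hand":1,"travel":[0,0,0.65],"angular":[-0.3,-0.4,-90]},{"hand":0,"travel":[0,0,0.65],"angular":[-0.3,-0.4,-90]},{"hand":0,"travel":[0,0,0.65],"angular":[-0.3,-0.4,-90]},{"hand":0,"travel":[0,0,0.65],"angular":[-0.3,-0.4,-90]},{"hand":0,"travel":[0,0,0.65],"angular":[-0.3,-0.4,-90]},{"hand":0,"travel":[0,0,0.65],"angular":[-0.3,-0.4,-90]},{"hand":0,"travel":[0,0,0.65],"angular":[-0.3,-0.4,-90]},{"hand":0,"travel":[0,0,0.65],"angular":[-0.3,-0.4,-90]},{"hand":0,"travel":[0,0,0.65],"angular":[-0.3,-0.4,-90]}]'
python3 -m creep '[{"hand":0,"travel":[0,0,-4],"angular":[0,0,0]},{"hand":0,"travel":[0,0,-9],"angular":[0,0,0]},{"hand":0,"travel":[0,0,-10],"angular":[0,0,0]},{"hand":0,"travel":[0,0,-10],"angular":[0,0,0]}]'
python3 - <<'E'
from h import *
print(things())
go(615,-146.7,100,1.55)
E
```

```text
clock: 25.3
eef_pos: [600.1, -34.0, 24.3]
tool_rot: [-3.141, 0.0, -0.086]
force: [-0.5, 0.7, 2.2]
width: 10.8
clock: 25.7
eef_pos: [601.5, -34.1, 126.2]
tool_rot: [-3.141, -0.004, -0.086]
force: [0.8, 0.5, -1.3]
width: 10.5
{'tub_a': [[615.5, -142.2, 2], [572.7, -282.7, 2], [462.4, -161.2, 2]], 'lid_a': [[461.8, -162.2, 2], [426.6, -401.2, 2], [437.0, -24.2, 2], [603.1, -32.8, 1]]}
t 26.0 tcp [599.  -33.9 122.6] rot [-3.141  0.004 -0.086] F [-0.2 -0.4 -1.1] w 10.8
yaw 1.6 travel [2.58, 11.1, 2.25] ang [-0.0, 0.2, -6.5]
```

```bash
python3 -m creep '[{"hand":0,"travel":[1,4,0],"angular":[0,0.2,-3]},{"hand":0,"travel":[2,8,0],"angular":[0,0.2,-6.5]},{"hand":0,"travel":[2.6,11.1,0],"angular":[0,0.2,-6.5]},{"hand":0,"travel":[2.6,11.1,0],"angular":[0,0.2,-6.5]},{"hand":0,"travel":[2.6,11.1,1.8],"angular":[0,0.2,-6.5]},{"hand":0,"travel":[2.6,11.1,2.2],"angular":[0,0.2,-6.5]},{"hand":0,"travel":[2.6,11.1,2.2],"angular":[0,0.2,-6.5]},{"hand":0,"travel":[2.6,11.1,2.2],"angular":[0,0.2,-6.5]},{"hand":0,"travel":[2.6,11.1,2.2],"angular":[0,0.2,-6.5]}]'
python3 - <<'E'
from h import *
save("wrist","w3.png",(160,100,500,380),1.6)
go(615,-146.7,66.3,1.55)
E
```

```text
clock: 26.9
eef_pos: [615.6, -146.5, 100.9]
tool_rot: [-3.141, -0.001, 0.028]
force: [1.8, -0.0, 0.1]
width: 10.6
t 26.95 tcp [ 615.6 -146.5  101. ] rot [-3.141e+00 -1.000e-03  2.700e-02] F [-0.3  0.1 -0.7] w 10.9
yaw 1.6 travel [-0.07, 0.01, 3.47] ang [-0.0, -0.1, 0.0]
```

View pics/w3.png

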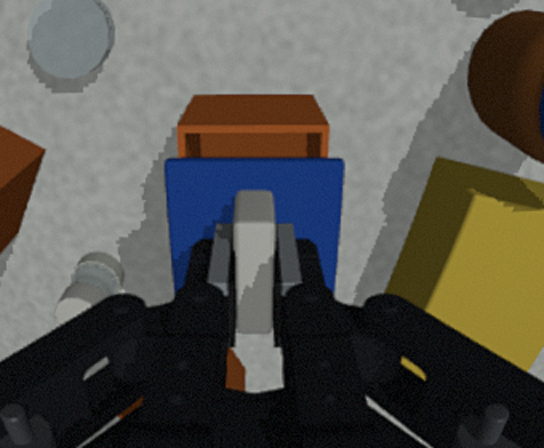

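The lid at crop (254,160) is centred over the tub rim at (253,128), as with the first one. Next: press.

```bash
python3 -m creep '[{"hand":0,"travel":[0,0,1],"angular":[0,0,0]},{"hand":0,"travel":[-0.05,0,1.8],"angular":[0,0,0]},{"hand":0,"travel":[-0.05,0,2.2],"angular":[0,0,0]},{"hand":0,"travel":[-0.05,0,2.4],"angular":[0,0,0]},{"hand":0,"travel":[-0.05,0,2.4],"angular":[0,0,0]}]'
python3 -m creep '[{"hand":0,"travel":[0,0,0.3],"angular":[0,0,0]},{"hand":0,"travel":[0,0,0.6],"angular":[0,0,0]},{"hand":0,"travel":[0,0,0.9],"angular":[0,0,0]},{"hand":0,"travel":[0,0,1.1],"angular":[0,0,0]},{"hand":0,"travel":[0,0,1.15],"angular":[0,0,0]}]'
python3 -m creep '[{"hand":0.5,"travel":[0,0,0],"angular":[0,0,0]},{"hand":0.5,"travel":[0,0,-0.1],"angular":[0,0,0]},{"hand":0.5,"travel":[0,0,-0.1],"angular":[0,0,0]},{"hand":0.5,"travel":[0,0,-4],"angular":[0,0,0]},{"hand":1,"travel":[0,0,-7],"angular":[0,0,0]},{"hand":1,"travel":[0,0,-7],"angular":[0,0,0]}]'
python3 - <<'E'
from h import *
print(things())
go(574,-283.3,125,-63)
E
```

```text
clock: 27.45
eef_pos: [615.2, -146.5, 76.7]
tool_rot: [-3.141, -0.001, 0.028]
force: [0.8, 0.4, -0.6]
width: 10.8
clock: 27.95
eef_pos: [615.5, -146.9, 66.3]
tool_rot: [-3.142, -0.002, 0.027]
force: [-3.2, 0.9, 12.8]
width: 10.6
clock: 28.55
eef_pos: [618.3, -148.0, 140.3]
tool_rot: [3.139, -0.009, 0.027]
force: [0.8, 0.1, 0.3]
width: 70.2
{'tub_a': [[576.1, -285.2, 2], [616.2, -144.6, 2], [462.8, -161.2, 1]], 'lid_a': [[429.4, -400.5, 2], [436.0, -23.1, 2], [618.3, -147.8, 1], [464.9, -162.6, 1]]}
t 28.85 tcp [ 614.5 -146.5  134.9] rot [-3.141e+00  1.000e-03  2.700e-02] F [-0.5 -1.  -0.1] w 85.4
yaw -63 travel [-4.42, 13.56, 0.99] ang [-0.0, 0.1, 64.6]
```

```bash
python3 -m creep '[{"hand":1,"travel":[-1.5,4.5,0],"angular":[0,0,-8]},{"hand":1,"travel":[-3,9,0],"angular":[0,0,-16]},{"hand":1,"travel":[-4.4,13.6,0],"angular":[0,0,-25.4]},{"hand":1,"travel":[-4.4,13.6,1],"angular":[0,0,-25.4]},{"hand":1,"travel":[-4.4,13.6,1],"angular":[0,0,-25.4]},{"hand":1,"travel":[-4.4,13.6,1],"angular":[0,0,-25.4]},{"hand":1,"travel":[-4.4,13.6,1],"angular":[0,0,-25.4]}]'
python3 - <<'E'
from h import *
im=save("wrist","w4.png",(200,120,520,360),1.6); print([ (np.round(d["at"]),d["confidence"]) for d in ctrl.spot_point("wrist","tub_a")]);print(things()["tub_a"])
for d in ctrl.regions_of("wrist","tub_a"):
    ys,xs=np.nonzero(d["region"]); print(xs.mean(),ys.mean(),cv2.minAreaRect(np.stack([xs,ys],1).astype(np.float32))[1:])
go(574.5,-284.5,13,27)
E
```

```text
clock: 29.55
eef_pos: [575.1, -281.5, 124.6]
tool_rot: [-3.139, 0.0, 0.473]
force: [0.6, 0.2, 0.0]
width: 85.3
[(array([ 572., -285.,   -2.]), 0.84), (array([ 458., -163.,    1.]), 0.68)]
[[615.0, -142.1, 2], [572.2, -283.8, 2], [458.8, -161.9, 1], [459.9, 129.9, 1]]
277.78977272727275 26.90340909090909 ((20.99555206298828, 85.24653625488281), 53.56914138793945)
417.5282051282051 74.29230769230769 ((113.84917449951172, 68.7110824584961), 74.61152648925781)
314.8067574786325 202.09788995726495 ((84.88026428222656, 93.05113983154297), 0.8951737284660339)
t 30.0 tcp [ 574.3 -283.5  124.9] rot [-3.141e+00  1.000e-03  4.710e-01] F [-0.7  0.2 -0.3] w 85.5
yaw 27 travel [-0.02, 0.11, 11.19] ang [-0.1, 0.0, -0.0]
```

View pics/w4.png

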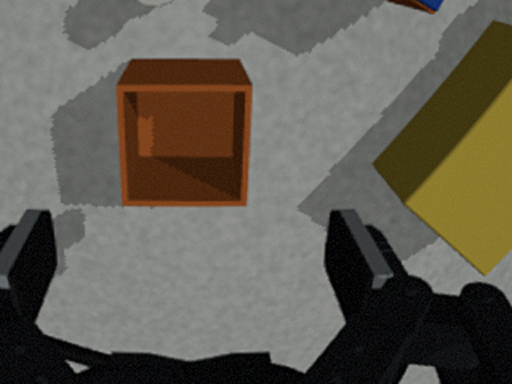

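The tub at crop (184,145) is square to the tool and about 2 mm off centre. Next I squeeze it.

```bash
python3 -m creep '[{"hand":1,"travel":[-0.15,0.1,5],"angular":[0,0,0]},{"hand":1,"travel":[-0.15,0.1,9],"angular":[0,0,0]},{"hand":1,"travel":[-0.15,0.1,11.1],"angular":[0,0,0]},{"hand":1,"travel":[-0.15,0.1,11.1],"angular":[0,0,0]},{"hand":0.5,"travel":[-0.15,0.1,11.1],"angular":[0,0,0]},{"hand":0.5,"travel":[-0.15,0.1,11.1],"angular":[0,0,0]},{"hand":0.5,"travel":[-0.15,0.1,11.1],"angular":[0,0,0]},{"hand":0.5,"travel":[-0.15,0.1,11.1],"angular":[0,0,0]},{"hand":0.5,"travel":[-0.15,0.1,11.1],"angular":[0,0,0]},{"hand":0.5,"travel":[-0.15,0.1,11.1],"angular":[0,0,0]}]'
python3 -m creep '[{"hand":1,"travel":[0,0,0],"angular":[0,0,0]},{"hand":1,"travel":[0,0,0],"angular":[0,0,0]},{"hand":1,"travel":[0,0,0],"angular":[0,0,0]},{"hand":0.86,"travel":[0,0,-5],"angular":[0,0,0]},{"hand":0.86,"travel":[0,0,-8],"angular":[0,0,0]},{"hand":0.86,"travel":[0,0,-8],"angular":[0,0,0]},{"hand":0.86,"travel":[0,0,-8],"angular":[0,0,45]},{"hand":0.86,"travel":[0,0,-8],"angular":[0,0,90]},{"hand":0.86,"travel":[0,0,-8],"angular":[0,0,90]},{"hand":0.86,"travel":[0,0,-8],"angular":[0,0,90]},{"hand":0.86,"travel":[0,0,-8],"angular":[0,0,90]},{"hand":0.86,"travel":[0,0,-8],"angular":[0,0,90]},{"hand":0.86,"travel":[0,0,-8],"angular":[0,0,90]},{"hand":0.86,"travel":[0,0,-8],"angular":[0,0,90]},{"hand":0.86,"travel":[0,0,-8],"angular":[0,0,90]},{"hand":0.86,"travel":[0,0,-8],"angular":[0,0,90]},{"hand":0.86,"travel":[0,0,-8],"angular":[0,0,90]},{"hand":0.86,"travel":[0,0,-8],"angular":[0,0,90]}]'
python3 - <<'E'
from h import *
im=ctrl.get_image("wrist"); print([ (np.round(d["at"]),d["confidence"]) for d in ctrl.spot_point("wrist","tub_a")[:2]], [ (np.round(d["at"]),d["confidence"]) for d in ctrl.spot_point("wrist","vial")[:2]])
for d in ctrl.regions_of("wrist","tub_a")[:1]+ctrl.regions_of("wrist","vial")[:1]:
    ys,xs=np.nonzero(d["region"]); print(xs.min(),xs.max(),ys.min(),ys.max(),cv2.minAreaRect(np.stack([xs,ys],1).astype(np.float32))[1:])
st()
E
```

```text
clock: 31.0
eef_pos: [574.7, -285.7, 15.9]
tool_rot: [3.14, -0.002, 0.471]
force: [0.6, 0.1, 6.5]
width: 59.5
clock: 32.8
eef_pos: [574.0, -285.1, 94.9]
tool_rot: [-3.142, -0.001, -1.1]
force: [0.7, 0.2, 0.2]
width: 73.3
[(array([ 457., -162.,   -2.]), 0.9), (array([ 579., -285.,   -2.]), 0.82)] [(array([ 524., -220.,    4.]), 0.61)]
270 368 159 266 ((98.11795806884766, 106.2152328491211), 0.9391909837722778)
194 243 197 252 ((37.16935729980469, 58.721336364746094), 38.65980911254883)
t 33.05 tcp [ 574.4 -285.7   95.8] rot [-3.140e+00 -1.000e-03 -1.099e+00] F [ 0.4  0.4 -0.1] w 73.7
```

```bash
python3 -m creep '[{"hand":0.86,"travel":[0.2,0,4],"angular":[0,0,0]},{"hand":0.86,"travel":[0.2,0,7],"angular":[0,0,0]},{"hand":0.86,"travel":[0.2,0,8],"angular":[0,0,0]},{"hand":0.86,"travel":[0.2,0,8],"angular":[0,0,0]},{"hand":0.5,"travel":[0.2,0,8],"angular":[0,0,0]},{"hand":0.5,"travel":[0.2,0,8],"angular":[0,0,0]},{"hand":0.5,"travel":[0.2,0,8],"angular":[0,0,0]},{"hand":0.5,"travel":[0.2,0,8],"angular":[0,0,0]},{"hand":0.5,"travel":[0.2,0,8],"angular":[0,0,0]},{"hand":0.5,"travel":[0.2,0,8],"angular":[0,0,0]}]'
python3 -m creep '[{"hand":0.85,"travel":[0,0,0],"angular":[0,0,0]},{"hand":0.85,"travel":[0,0,0],"angular":[0,0,0]},{"hand":0.85,"travel":[0,0,0],"angular":[0,0,0]},{"hand":0.85,"travel":[0,0,-5],"angular":[0,0,0]},{"hand":0.85,"travel":[0,0,-9],"angular":[0,0,0]},{"hand":1,"travel":[0,0,-10],"angular":[0,0,0]}]'
python3 - <<'E'
from h import *
print(things()); ctrl.get_image("top"); print([ (np.round(d["at"]),d["confidence"]) for c in ("top","scene") for d in ctrl.spot_point(c,"vial")[:2]])
go(428.8,-401.2,20,-102)
E
```

```text
clock: 34.05
eef_pos: [576.4, -288.0, 17.2]
tool_rot: [-3.139, -0.003, -1.099]
force: [0.3, 0.6, 6.4]
width: 59.2
clock: 34.65
eef_pos: [577.9, -289.9, 121.5]
tool_rot: [-3.135, -0.01, -1.099]
force: [1.4, -0.8, -0.4]
width: 84.7
{'tub_a': [[576.5, -286.5, 2], [615.5, -144.6, 2], [459.5, -161.0, 1]], 'lid_a': [[616.3, -147.1, 1], [428.0, -401.8, 2], [464.6, -162.8, 1], [435.6, -25.3, 1]]}
[(array([525., -85.,   1.]), 0.19), (array([ 530., -226.,    5.]), 0.58), (array([523., -86.,   0.]), 0.18)]
t 35.1 tcp [ 575.2 -287.5  115.8] rot [-3.140e+00 -1.000e-03 -1.099e+00] F [ 0.2 -1.   0.2] w 85.4
yaw -102 travel [3.46, 18.23, 9.55] ang [-0.1, -0.0, 39.0]
```

```bash
python3 -m creep '[{"hand":1,"travel":[1,4.5,0],"angular":[0,0,8]},{"hand":1,"travel":[2,9,0],"angular":[0,0,16]},{"hand":1,"travel":[3,13.5,0],"angular":[0,0,24]},{"hand":1,"travel":[3.4,18.2,0],"angular":[0,0,32]},{"hand":1,"travel":[3.4,18.2,1],"angular":[0,0,39]},{"hand":1,"travel":[3.4,18.2,5],"angular":[0,0,39]},{"hand":1,"travel":[3.4,18.2,8],"angular":[0,0,39]},{"hand":1,"travel":[3.4,18.2,9.5],"angular":[0,0,39]},{"hand":1,"travel":[3.4,18.2,9.5],"angular":[0,0,39]},{"hand":0.3,"travel":[3.4,18.2,9.5],"angular":[0,0,39]},{"hand":0.3,"travel":[3.4,18.2,9.5],"angular":[0,0,39]},{"hand":0.3,"travel":[3.4,18.2,9.5],"angular":[0,0,39]},{"hand":0.3,"travel":[3.4,18.2,9.5],"angular":[0,0,39]},{"hand":0.3,"travel":[3.4,18.2,9.5],"angular":[0,0,39]},{"hand":0.3,"travel":[3.4,18.2,9.5],"angular":[0,0,39]}]'
python3 -m creep '[{"hand":1,"travel":[0,0,0],"angular":[0,0,0]},{"hand":1,"travel":[0,0,0],"angular":[0,0,0]},{"hand":1,"travel":[0,0,0],"angular":[0,0,0]},{"hand":1,"travel":[0,0,-0.8],"angular":[0,0,0]},{"hand":1,"travel":[0,0,-0.8],"angular":[0,0,0]}]'
python3 - <<'E'
from h import *
s=st(); x,y=s["eef_pos"][:2]; go(x,y,24,-12)
E
```

```text
clock: 36.6
eef_pos: [429.6, -401.3, 22.2]
tool_rot: [-3.137, -0.001, -1.78]
force: [0.2, -0.5, 4.2]
width: 38.7
clock: 37.1
eef_pos: [429.8, -401.9, 31.1]
tool_rot: [-3.136, -0.002, -1.78]
force: [0.2, 0.2, 0.4]
width: 85.4
t 37.1 tcp [ 429.8 -401.9   31.1] rot [-3.136e+00 -2.000e-03 -1.780e+00] F [0.2 0.2 0.4] w 85.4
t 37.1 tcp [ 429.8 -401.9   31.1] rot [-3.136e+00 -2.000e-03 -1.780e+00] F [0.2 0.2 0.4] w 85.4
yaw -12 travel [-0.0, 0.0, 0.71] ang [-0.1, -0.4, -90.0]
```

```bash
python3 -m creep '[{"hand":1,"travel":[0.05,0,0],"angular":[-0.1,-0.4,-90]},{"hand":1,"travel":[0.05,0,0],"angular":[-0.1,-0.4,-90]},{"hand":1,"travel":[0.05,0,0],"angular":[-0.1,-0.4,-90]},{"hand":1,"travel":[0.05,0,0],"angular":[-0.1,-0.4,-90]},{"hand":1,"travel":[0.05,0,0],"angular":[-0.1,-0.4,-90]},{"hand":1,"travel":[0.05,0,0],"angular":[-0.1,-0.4,-90]},{"hand":1,"travel":[0.05,0,0],"angular":[-0.1,-0.4,-90]},{"hand":1,"travel":[0.05,0,0],"angular":[-0.1,-0.4,-90]},{"hand":1,"travel":[0.05,0,0],"angular":[-0.1,-0.4,-90]},{"hand":1,"travel":[0.05,0,0.4],"angular":[-0.1,-0.4,-90]},{"hand":1,"travel":[0.05,0,0.7],"angular":[-0.1,-0.4,-90]},{"hand":1,"travel":[0.05,0,0.7],"angular":[-0.1,-0.4,-90]},{"hand":0,"travel":[0.05,0,0.7],"angular":[-0.1,-0.4,-90]},{"hand":0,"travel":[0.05,0,0.7],"angular":[-0.1,-0.4,-90]},{"hand":0,"travel":[0.05,0,0.7],"angular":[-0.1,-0.4,-90]},{"hand":0,"travel":[0.05,0,0.7],"angular":[-0.1,-0.4,-90]},{"hand":0,"travel":[0.05,0,0.7],"angular":[-0.1,-0.4,-90]},{"hand":0,"travel":[0.05,0,0.7],"angular":[-0.1,-0.4,-90]},{"hand":0,"travel":[0.05,0,0.7],"angular":[-0.1,-0.4,-90]},{"hand":0,"travel":[0.05,0,0.7],"angular":[-0.1,-0.4,-90]}]'
python3 -m creep '[{"hand":0,"travel":[0,0,-4],"angular":[0,0,0]},{"hand":0,"travel":[0,0,-9],"angular":[0,0,0]},{"hand":0,"travel":[0,0,-10],"angular":[0,0,0]},{"hand":0,"travel":[0,0,-10],"angular":[0,0,0]}]'
python3 - <<'E'
from h import *
print(things())
go(576,-288.2,100,27)
E
```

```text
clock: 39.1
eef_pos: [429.7, -402.4, 24.2]
tool_rot: [-3.14, 0.0, -0.209]
force: [-0.5, -0.0, 1.7]
width: 11.0
clock: 39.5
eef_pos: [430.8, -403.5, 126.2]
tool_rot: [3.141, -0.004, -0.209]
force: [-0.0, -0.5, -0.5]
width: 10.8
{'tub_a': [[577.8, -286.4, 2], [614.4, -146.6, 2], [461.9, -160.6, 2]], 'lid_a': [[435.8, -22.6, 2], [620.0, -146.4, 2], [431.3, -406.7, 1], [462.2, -159.2, 2]]}
t 39.8 tcp [ 428.9 -401.7  122.5] rot [-3.139e+00  3.000e-03 -2.090e-01] F [-0.6  0.6 -0.9] w 10.7
yaw 27 travel [12.04, -14.15, 2.26] ang [-0.2, 0.1, -39.0]
```

```bash
python3 -m creep '[{"hand":0,"travel":[3,-3.5,0],"angular":[0,0,-8]},{"hand":0,"travel":[6,-7,0],"angular":[0,0,-16]},{"hand":0,"travel":[9,-10.5,0],"angular":[0,0,-24]},{"hand":0,"travel":[12,-14.1,0],"angular":[0,0,-32]},{"hand":0,"travel":[12,-14.1,0],"angular":[-0.2,0.1,-39]},{"hand":0,"travel":[12,-14.1,1.2],"angular":[-0.2,0.1,-39]},{"hand":0,"travel":[12,-14.1,2.2],"angular":[-0.2,0.1,-39]},{"hand":0,"travel":[12,-14.1,2.2],"angular":[-0.2,0.1,-39]},{"hand":0,"travel":[12,-14.1,2.2],"angular":[-0.2,0.1,-39]},{"hand":0,"travel":[12,-14.1,2.2],"angular":[-0.2,0.1,-39]}]'
python3 - <<'E'
from h import *
save("wrist","w5.png",(160,60,500,380),1.6)
go(576.3,-288.8,66.2,27)
E
```

```text
clock: 40.8
eef_pos: [575.0, -289.5, 100.6]
tool_rot: [3.141, 0.0, 0.47]
force: [0.4, -0.7, -1.7]
width: 10.8
t 40.85 tcp [ 575.3 -289.3  100.9] rot [ 3.141 -0.     0.47 ] F [ 0.1 -0.3 -0.7] w 10.6
yaw 27 travel [0.11, -0.0, 3.47] ang [0.0, -0.0, -0.1]
```

View pics/w5.png

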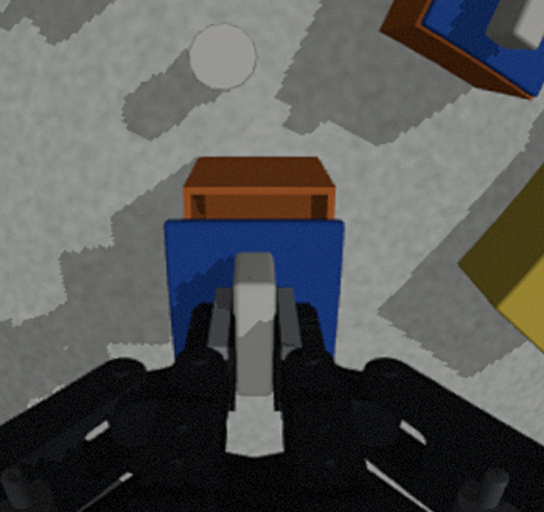

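The lid at crop x 254 is about 1.3 mm left of the tub rim centre at 259, and the vial still stands. I'll correct +1.2 mm and press.

```bash
python3 -m creep '[{"hand":0,"travel":[0.12,0,1],"angular":[0,0,0]},{"hand":0,"travel":[0.12,0,1.6],"angular":[0,0,0]},{"hand":0,"travel":[0.12,0,2.1],"angular":[0,0,0]},{"hand":0,"travel":[0.12,0,2.4],"angular":[0,0,0]},{"hand":0,"travel":[0.12,0,2.4],"angular":[0,0,0]}]'
python3 -m creep '[{"hand":0,"travel":[0,0,0.3],"angular":[0,0,0]},{"hand":0,"travel":[0,0,0.6],"angular":[0,0,0]},{"hand":0,"travel":[0,0,0.9],"angular":[0,0,0]},{"hand":0,"travel":[0,0,1.1],"angular":[0,0,0]},{"hand":0,"travel":[0,0,1.17],"angular":[0,0,0]}]'
python3 -m creep '[{"hand":0.5,"travel":[0,0,0],"angular":[0,0,0]},{"hand":0.5,"travel":[0,0,-0.1],"angular":[0,0,0]},{"hand":0.5,"travel":[0,0,-0.1],"angular":[0,0,0]},{"hand":0.5,"travel":[0,0,-4],"angular":[0,0,0]},{"hand":1,"travel":[0,0,-8],"angular":[0,0,0]},{"hand":1,"travel":[0,0,-11],"angular":[0,0,0]},{"hand":1,"travel":[0,0,-11],"angular":[0,0,0]}]'
python3 - <<'E'
from h import *
for t in ("rack","stop_fin","stop_plate"):
    print(t,[(np.round(d["at"],1),round(d["confidence"],2)) for c in ("top","scene") for d in ctrl.spot_point(c,t) if d["confidence"]>.4])
go(506,279,140,11.5)
E
```

```text
clock: 41.35
eef_pos: [576.6, -288.4, 76.4]
tool_rot: [3.141, -0.0, 0.47]
force: [0.4, 0.3, -0.8]
width: 10.9
clock: 41.85
eef_pos: [577.1, -289.1, 66.1]
tool_rot: [3.14, -0.001, 0.47]
force: [-2.3, 0.1, 13.9]
width: 10.7
clock: 42.55
eef_pos: [579.6, -290.5, 180.7]
tool_rot: [3.133, -0.006, 0.47]
force: [0.0, -0.1, 0.1]
width: 83.4
rack [(array([ 4.528e+02,  1.270e+02, -1.000e-01]), 0.97)]
stop_fin [(array([507.3, 279.7,  74.3]), 0.73), (array([503.6, 280.2,  70.6]), 0.68)]
stop_plate [(array([432.1, 262. ,  10.1]), 0.65), (array([426.4, 264.2,   8.3]), 0.72)]
t 42.85 tcp [ 576.  -288.4  174.5] rot [-3.141e+00  1.000e-03  4.700e-01] F [0.3 0.4 0.1] w 85.0
yaw 11.5 travel [19.47, -53.75, 3.48] ang [-0.0, 0.1, 15.4]
```

```bash
python3 -m creep '[{"hand":1,"travel":[19.5,-53.8,0],"angular":[0,0,15.4]},{"hand":1,"travel":[19.5,-53.8,0],"angular":[0,0,15.4]},{"hand":1,"travel":[19.5,-53.8,0],"angular":[0,0,15.4]},{"hand":1,"travel":[19.5,-53.8,0],"angular":[0,0,15.4]},{"hand":1,"travel":[19.5,-53.8,0],"angular":[0,0,15.4]},{"hand":1,"travel":[19.5,-53.8,0],"angular":[0,0,15.4]},{"hand":1,"travel":[19.5,-53.8,0],"angular":[0,0,15.4]},{"hand":1,"travel":[19.5,-53.8,0],"angular":[0,0,15.4]},{"hand":1,"travel":[19.5,-53.8,0],"angular":[0,0,15.4]},{"hand":1,"travel":[19.5,-53.8,0],"angular":[0,0,15.4]},{"hand":1,"travel":[19.5,-53.8,0],"angular":[0,0,15.4]},{"hand":1,"travel":[19.5,-53.8,2],"angular":[0,0,15.4]},{"hand":1,"travel":[19.5,-53.8,2],"angular":[0,0,15.4]},{"hand":1,"travel":[19.5,-53.8,2],"angular":[0,0,15.4]},{"hand":1,"travel":[19.5,-53.8,2],"angular":[0,0,15.4]},{"hand":1,"travel":[19.5,-53.8,2],"angular":[0,0,15.4]},{"hand":1,"travel":[19.5,-53.8,2],"angular":[0,0,15.4]}]'
python3 - <<'E'
from h import *
im=save("wrist","w6.png"); print([(np.round(d["at"],1),round(d["confidence"],2)) for d in ctrl.spot_point("wrist","stop_fin")]); print([(np.round(d["at"],1),round(d["confidence"],2)) for d in ctrl.spot_point("wrist","rack")])
go(506,279.5,52,11.5)
E
```

```text
clock: 44.55
eef_pos: [506.8, 278.3, 155.3]
tool_rot: [-3.141, 0.0, 0.199]
force: [0.9, -0.6, -0.2]
width: 85.2
[(array([506.6, 283.5,  71.9]), 0.93)]
[(array([454.3, 128.4,   3.4]), 0.83)]
t 44.7 tcp [506.5 279.  155.1] rot [-3.141e+00  1.000e-03  2.000e-01] F [ 0.  -0.1 -0.3] w 85.7
yaw 11.5 travel [-0.03, -0.05, 10.31] ang [-0.0, 0.0, -0.0]
```

View pics/w6.png

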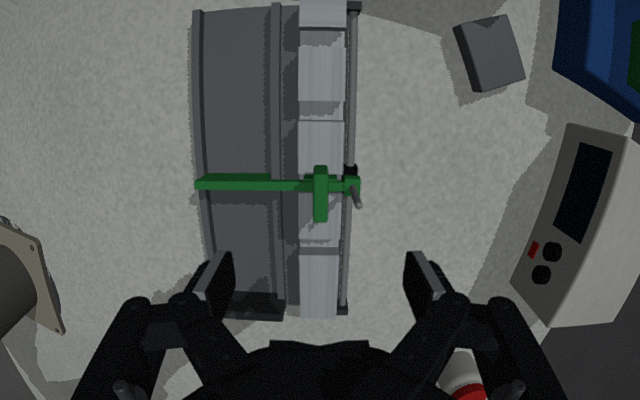

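The fin top at (320,193) is in line with the jaws, the stop is in notch 2, and the guide post is at about (357,190). I'll approach with a narrow opening so the finger stays clear of the post, then grip and lift.

```bash
python3 -m creep '[{"hand":0.25,"travel":[0,0,2],"angular":[0,0,0]},{"hand":0.25,"travel":[0,0,3],"angular":[0,0,0]},{"hand":0.25,"travel":[0,0,3],"angular":[0,0,0]},{"hand":0.25,"travel":[0,0,4],"angular":[0,0,0]},{"hand":0.25,"travel":[0,0,7],"angular":[0,0,0]},{"hand":0.25,"travel":[0,0,9],"angular":[0,0,0]},{"hand":0.25,"travel":[0,0,10.8],"angular":[0,0,0]},{"hand":0.25,"travel":[0,0,10.8],"angular":[0,0,0]},{"hand":0,"travel":[0,0,10.8],"angular":[0,0,0]},{"hand":0,"travel":[0,0,10.8],"angular":[0,0,0]},{"hand":0,"travel":[0,0,10.8],"angular":[0,0,0]},{"hand":0,"travel":[0,0,10.8],"angular":[0,0,0]}]'
python3 -m creep '[{"hand":0,"travel":[0,0,-1.2],"angular":[0,0,0]},{"hand":0,"travel":[0,0,-2.6],"angular":[0,0,0]},{"hand":0,"travel":[0,0,-2.6],"angular":[0,0,0]},{"hand":0,"travel":[0,0,-2.6],"angular":[0,0,0]}]'
python3 - <<'E'
from h import *
ctrl.get_image("wrist"); print([(np.round(d["at"],1),round(d["confidence"],2)) for d in ctrl.spot_point("wrist","stop_fin")]); st()
E
```

```text
clock: 45.9
eef_pos: [507.7, 279.4, 48.1]
tool_rot: [-3.14, -0.002, 0.199]
force: [3.5, 0.4, -1.1]
width: 11.1
clock: 46.3
eef_pos: [507.7, 279.5, 74.9]
tool_rot: [-3.14, -0.003, 0.199]
force: [2.4, 0.1, -1.0]
width: 11.0
[(array([509.1, 282.4,  99.5]), 0.89), (array([4.552e+02, 1.316e+02, 1.000e-01]), 0.49)]
t 46.4 tcp [507.7 279.5  74.2] rot [-3.14e+00 -3.00e-03  1.99e-01] F [ 2.4  0.2 -1.2] w 11.0
```

```bash
python3 -m creep '[{"hand":0,"travel":[0,-1.5,0],"angular":[0,0,0]},{"hand":0,"travel":[0,-3,0],"angular":[0,0,0]},{"hand":0,"travel":[0,-4.5,0],"angular":[0,0,0]},{"hand":0,"travel":[0,-6,0],"angular":[0,0,0]},{"hand":0,"travel":[0,-6.5,0],"angular":[0,0,0]},{"hand":0,"travel":[0,-6.5,0],"angular":[0,0,0]},{"hand":0,"travel":[0,-6.5,0],"angular":[0,0,0]}]'
python3 - <<'E'
from h import *
s=st(); print((np.array(s["eef_pos"])-[507.7,279.5,48.1])@R.from_euler('z',.199).as_matrix())
E
```

```text
clock: 47.1
eef_pos: [495.2, 345.7, 74.4]
tool_rot: [-3.139, -0.005, 0.201]
force: [5.6, 2.9, -1.2]
width: 10.9
t 47.1 tcp [495.2 345.7  74.4] rot [-3.139 -0.005  0.201] F [ 5.6  2.9 -1.2] w 10.9
[ 0.79931647 67.34151514 26.2911364 ]
```

```bash
python3 -m creep '[{"hand":0,"travel":[0,0.2,0],"angular":[0,0,0]},{"hand":0,"travel":[0,0.2,0.6],"angular":[0,0,0]},{"hand":0,"travel":[0,0.2,1.2],"angular":[0,0,0]},{"hand":0,"travel":[0,0.2,1.7],"angular":[0,0,0]},{"hand":0,"travel":[0,0.2,2.1],"angular":[0,0,0]},{"hand":0,"travel":[0,0.2,2.1],"angular":[0,0,0]}]'
python3 -m creep '[{"hand":0.25,"travel":[0,0,0],"angular":[0,0,0]},{"hand":0.25,"travel":[0,0,0],"angular":[0,0,0]},{"hand":0.25,"travel":[0,0,0],"angular":[0,0,0]},{"hand":0.25,"travel":[0,0,-3],"angular":[0,0,0]},{"hand":0.25,"travel":[0,0,-7],"angular":[0,0,0]},{"hand":1,"travel":[0,0,-11],"angular":[0,0,0]},{"hand":1,"travel":[0,0,-11],"angular":[0,0,0]},{"hand":1,"travel":[0,0,-11],"angular":[0,0,0]}]'
python3 - <<'E'
from h import *
ctrl.get_image("wrist"); ctrl.get_image("top");ctrl.get_image("scene")
for t in ("stop_fin","stop_plate","rack"): print(t,[(c,np.round(d["at"],1),round(d["confidence"],2)) for c in ("wrist","top","scene") for d in ctrl.spot_point(c,t) if d["confidence"]>.4])
go(450,200,190,11)
E
```

```text
clock: 47.7
eef_pos: [495.6, 343.5, 52.6]
tool_rot: [-3.139, -0.004, 0.201]
force: [3.8, 0.8, -0.5]
width: 10.7
clock: 48.5
eef_pos: [495.0, 343.6, 163.7]
tool_rot: [-3.138, -0.006, 0.202]
force: [-0.1, -0.0, 0.6]
width: 64.4
stop_fin [('wrist', array([495.3, 344.2,  72.3]), 0.92), ('top', array([495. , 344.1,  71.9]), 0.87), ('top', array([ 575.6, -284.5,    0.8]), 0.56), ('scene', array([491.6, 343.3,  72.1]), 0.83)]
stop_plate [('wrist', array([416.5, 329.8,   7.8]), 0.83), ('scene', array([418. , 325.2,  10.7]), 0.83), ('scene', array([ 527.9, -225.3,    4.9]), 0.42)]
rack [('wrist', array([451.8, 133.1,  -0.6]), 0.93), ('top', array([452.2, 127.5,   0.5]), 0.79), ('scene', array([457.4, 130.1,  -1.4]), 0.89)]
t 49.1 tcp [495.2 343.1 162.4] rot [-3.139 -0.004  0.201] F [ 0.4 -0.2 -0.1] w 85.1
yaw 11 travel [-7.27, 13.12, -2.82] ang [-0.1, -0.2, 0.5]
```

The stop reads fully down in notch 3: fin top z is about 72, and the shift was about 65 mm. Now I go for the first capped tub.

```bash
python3 - <<'E'
from h import *
print(things()["tub_a"]); go(460.9,-162.8,120,-25.5)
E
```

```text
[[616.7, -145.4, 2], [577.3, -285.0, 2], [462.0, -160.1, 2]]
t 49.4 tcp [495.2 343.2 162.7] rot [-3.139 -0.005  0.201] F [-0.1  0.1  0. ] w 85.1
yaw -25.5 travel [-13.47, 48.91, 4.09] ang [-0.2, -0.2, 37.0]
```

```bash
python3 -m creep '[{"hand":0.9,"travel":[-13.5,48.9,0],"angular":[-0.2,-0.2,37]},{"hand":0.9,"travel":[-13.5,48.9,0],"angular":[-0.2,-0.2,37]},{"hand":0.9,"travel":[-13.5,48.9,0],"angular":[-0.2,-0.2,37]},{"hand":0.9,"travel":[-13.5,48.9,0],"angular":[-0.2,-0.2,37]},{"hand":0.9,"travel":[-13.5,48.9,0],"angular":[-0.2,-0.2,37]},{"hand":0.9,"travel":[-13.5,48.9,0],"angular":[-0.2,-0.2,37]},{"hand":0.9,"travel":[-13.5,48.9,0],"angular":[-0.2,-0.2,37]},{"hand":0.9,"travel":[-13.5,48.9,0],"angular":[-0.2,-0.2,37]},{"hand":0.9,"travel":[-13.5,48.9,0],"angular":[-0.2,-0.2,37]},{"hand":0.9,"travel":[-13.5,48.9,0],"angular":[-0.2,-0.2,37]},{"hand":0.9,"travel":[-13.5,48.9,4],"angular":[-0.2,-0.2,37]},{"hand":0.9,"travel":[-13.5,48.9,4],"angular":[-0.2,-0.2,37]},{"hand":0.9,"travel":[-13.5,48.9,4],"angular":[-0.2,-0.2,37]},{"hand":0.9,"travel":[-13.5,48.9,4],"angular":[-0.2,-0.2,37]},{"hand":0.9,"travel":[-13.5,48.9,4],"angular":[-0.2,-0.2,37]}]'
python3 - <<'E'
from h import *
save("wrist","w7.png",(200,100,500,360),1.6); go(460.9,-162.8,26,-25.5)
E
```

```text
clock: 50.9
eef_pos: [461.7, -161.6, 122.0]
tool_rot: [-3.14, -0.002, -0.442]
force: [-0.3, 0.1, 0.2]
width: 76.9
t 50.95 tcp [ 461.6 -161.7  121.9] rot [-3.14e+00 -2.00e-03 -4.43e-01] F [-0.1 -0.   0. ] w 77.0
yaw -25.5 travel [-0.03, 0.15, 9.59] ang [-0.1, -0.1, 0.1]
```

View pics/w7.png

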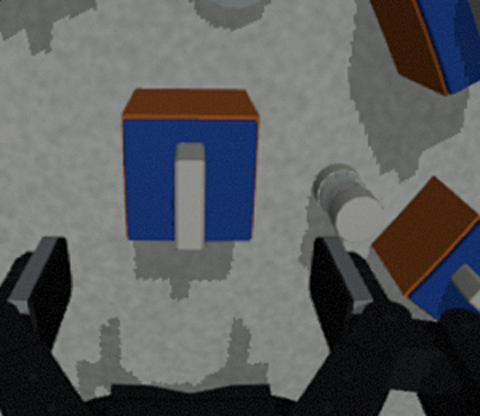

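The lid at crop (190,180) lies level and flush inside the orange rim line. Next I grip and lift the tub.

```bash
python3 -m creep '[{"hand":0.9,"travel":[0,0.15,4],"angular":[0,0,0]},{"hand":0.9,"travel":[0,0.15,7],"angular":[0,0,0]},{"hand":0.9,"travel":[0,0.15,9.6],"angular":[0,0,0]},{"hand":0.9,"travel":[0,0.15,9.6],"angular":[0,0,0]},{"hand":0.4,"travel":[0,0.15,9.6],"angular":[0,0,0]},{"hand":0.4,"travel":[0,0.15,9.6],"angular":[0,0,0]},{"hand":0.4,"travel":[0,0.15,9.6],"angular":[0,0,0]},{"hand":0.4,"travel":[0,0.15,9.6],"angular":[0,0,0]},{"hand":0.4,"travel":[0,0.15,9.6],"angular":[0,0,0]},{"hand":0.4,"travel":[0,0.15,9.6],"angular":[0,0,0]}]'
python3 -m creep '[{"hand":0.4,"travel":[0,0,-3],"angular":[0,0,0]},{"hand":0.4,"travel":[0,0,-7],"angular":[0,0,0]},{"hand":0.4,"travel":[0,0,-10],"angular":[0,0,0]},{"hand":0.4,"travel":[0,0,-10],"angular":[0,0,0]}]'
cat >> h.py <<'E'
RO=np.array([455.2,127.1]); RY=0.188
def rk(x,y):
    c,s=np.cos(RY),np.sin(RY); return RO+[c*x-s*y,s*x+c*y]
def inrk(p):
    c,s=np.cos(RY),np.sin(RY); d=np.array(p[:2])-RO; return [round(c*d[0]+s*d[1],1),round(-s*d[0]+c*d[1],1)]
E
python3 - <<'E'
from h import *
x,y=rk(0,38); go(x,y,120,np.degrees(RY))
E
```

```text
clock: 51.95
eef_pos: [462.2, -163.1, 27.3]
tool_rot: [-3.14, -0.004, -0.442]
force: [-0.0, 0.0, 7.5]
width: 59.1
clock: 52.35
eef_pos: [464.2, -164.1, 131.0]
tool_rot: [-3.139, -0.012, -0.442]
force: [0.9, 0.1, -4.0]
width: 58.9
t 52.35 tcp [ 464.2 -164.1  131. ] rot [-3.139 -0.012 -0.442] F [ 0.9  0.1 -4. ] w 58.9
yaw 10.8 travel [-15.52, -29.0, 1.0] ang [0.1, -0.7, -36.1]
```

```bash
python3 -m creep '[{"hand":0.4,"travel":[-15.5,-29,0],"angular":[0.1,-0.7,-36]},{"hand":0.4,"travel":[-15.5,-29,0],"angular":[0.1,-0.7,-36]},{"hand":0.4,"travel":[-15.5,-29,0],"angular":[0.1,-0.7,-36]},{"hand":0.4,"travel":[-15.5,-29,0],"angular":[0.1,-0.7,-36]},{"hand":0.4,"travel":[-15.5,-29,0],"angular":[0.1,-0.7,-36]},{"hand":0.4,"travel":[-15.5,-29,0],"angular":[0.1,-0.7,-36]},{"hand":0.4,"travel":[-15.5,-29,0],"angular":[0.1,-0.7,-36]},{"hand":0.4,"travel":[-15.5,-29,0],"angular":[0.1,-0.7,-36]},{"hand":0.4,"travel":[-15.5,-29,0],"angular":[0.1,-0.7,-36]},{"hand":0.4,"travel":[-15.5,-29,0],"angular":[0.1,-0.7,-36]},{"hand":0.4,"travel":[-15.5,-29,0],"angular":[0.1,-0.7,-36]}]'
python3 - <<'E'
from h import *
save("wrist","w8.png",(150,40,490,340),1.6)
x,y=rk(0,38); go(x,y,60,np.degrees(RY))
E
```

```text
clock: 53.45
eef_pos: [448.1, 162.7, 129.8]
tool_rot: [3.142, 0.0, 0.183]
force: [0.2, -0.5, -2.0]
width: 58.9
t 53.5 tcp [448.2 162.9 129.9] rot [-3.141  0.     0.184] F [ 0.2 -0.6 -1.8] w 59.0
yaw 10.8 travel [0.02, -0.15, 6.99] ang [-0.0, 0.0, -0.2]
```

View pics/w8.png

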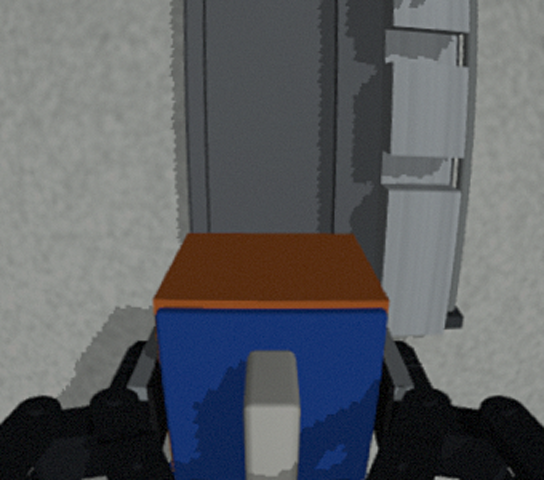

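The bay's inner edges are at crop x 207 and 336 (middle 271), and the tub centre is at 271, so it is aligned. Lower it.

```bash
python3 -m creep '[{"hand":0.4,"travel":[0,-0.15,4],"angular":[0,0,-0.2]},{"hand":0.4,"travel":[0,-0.15,7],"angular":[0,0,-0.2]},{"hand":0.4,"travel":[0,-0.15,7],"angular":[0,0,-0.2]},{"hand":0.4,"travel":[0,-0.15,8],"angular":[0,0,-0.2]},{"hand":0.4,"travel":[0,-0.15,9],"angular":[0,0,-0.2]},{"hand":0.4,"travel":[0,-0.15,9.5],"angular":[0,0,-0.2]},{"hand":0.4,"travel":[0,-0.15,9.5],"angular":[0,0,-0.2]}]'
python3 - <<'E'
from h import *
s=st(); print(inrk(s["eef_pos"]))
E
```

```text
clock: 54.2
eef_pos: [447.9, 164.3, 34.8]
tool_rot: [-3.141, 0.0, 0.187]
force: [-0.3, 0.1, -1.6]
width: 59.1
t 54.2 tcp [447.9 164.3  34.8] rot [-3.141  0.     0.187] F [-0.3  0.1 -1.6] w 59.1
[np.float64(-0.2), np.float64(38.0)]
```

```bash
python3 -m creep '[{"hand":0.4,"travel":[0,0.3,0.1],"angular":[0,0,0]},{"hand":0.4,"travel":[0,0.5,0.1],"angular":[0,0,0]},{"hand":0.4,"travel":[0,0.6,0.1],"angular":[0,0,0]},{"hand":0.4,"travel":[0,0.6,0.1],"angular":[0,0,0]}]'
python3 -m creep '[{"hand":0.4,"travel":[0,0.1,0],"angular":[0,0,0]},{"hand":0.4,"travel":[0,0.2,0],"angular":[0,0,0]},{"hand":0.4,"travel":[0,0.2,0],"angular":[0,0,0]}]'
python3 - <<'E'
from h import *
s=st(); print(inrk(s["eef_pos"]))
E
```

```text
clock: 54.6
eef_pos: [449.3, 158.2, 34.0]
tool_rot: [-3.141, -0.0, 0.187]
force: [-0.4, 0.6, -2.7]
width: 59.0
clock: 54.9
eef_pos: [449.4, 157.5, 34.2]
tool_rot: [-3.14, -0.0, 0.188]
force: [-1.5, 5.1, -0.7]
width: 58.9
t 54.9 tcp [449.4 157.5  34.2] rot [-3.14  -0.     0.188] F [-1.5  5.1 -0.7] w 58.9
[np.float64(-0.0), np.float64(31.0)]
```

```bash
python3 -m creep '[{"hand":0.4,"travel":[0,-0.05,0.1],"angular":[0,0,0]},{"hand":0.4,"travel":[0,-0.05,0.1],"angular":[0,0,0]},{"hand":0.85,"travel":[0,-0.05,0.1],"angular":[0,0,0]},{"hand":0.85,"travel":[0,-0.05,0.1],"angular":[0,0,0]},{"hand":0.85,"travel":[0,-0.05,0.1],"angular":[0,0,0]},{"hand":0.85,"travel":[0,0,-4],"angular":[0,0,0]},{"hand":0.9,"travel":[0,0,-8],"angular":[0,0,0]},{"hand":0.9,"travel":[0,0,-11],"angular":[0,0,0]}]'
python3 - <<'E'
from h import *
print(things()["tub_a"]); go(615.5,-146.8,125,1.55)
E
```

```text
clock: 55.7
eef_pos: [449.8, 157.0, 145.9]
tool_rot: [-3.14, -0.001, 0.187]
force: [0.7, -0.1, 0.1]
width: 76.8
[[449.8, 159.1, 2], [577.2, -286.8, 2], [615.4, -143.9, 2]]
t 56.0 tcp [448.6 157.1 143.3] rot [-3.14e+00  1.00e-03  1.88e-01] F [ 0.3  1.5 -0.2] w 77.3
yaw 1.6 travel [10.71, 32.98, 1.77] ang [-0.1, 0.1, 9.2]
```

```bash
python3 -m creep '[{"hand":0.95,"travel":[10.7,33,0],"angular":[0,0,9.2]},{"hand":0.95,"travel":[10.7,33,0],"angular":[0,0,9.2]},{"hand":0.95,"travel":[10.7,33,0],"angular":[0,0,9.2]},{"hand":0.95,"travel":[10.7,33,0],"angular":[0,0,9.2]},{"hand":0.95,"travel":[10.7,33,0],"angular":[0,0,9.2]},{"hand":0.95,"travel":[10.7,33,0],"angular":[0,0,9.2]},{"hand":0.95,"travel":[10.7,33,0],"angular":[0,0,9.2]},{"hand":0.95,"travel":[10.7,33,0],"angular":[0,0,9.2]},{"hand":0.95,"travel":[10.7,33,1.7],"angular":[0,0,9.2]},{"hand":0.95,"travel":[10.7,33,1.7],"angular":[0,0,9.2]},{"hand":0.95,"travel":[10.7,33,1.7],"angular":[0,0,9.2]}]'
python3 - <<'E'
from h import *
ctrl.get_image("wrist")
for t in ("tub_a","lid_a"):
  print(t,[(np.round(d["at"]).tolist(),round(d["confidence"],2)) for d in ctrl.spot_point("wrist",t)[:3]])
go(615.5,-146.8,26,1.55)
E
```

```text
clock: 57.1
eef_pos: [614.4, -146.2, 124.4]
tool_rot: [-3.139, 0.005, 0.028]
force: [0.8, -0.3, -0.7]
width: 81.1
tub_a [([573.0, -288.0, -3.0], 0.65)]
lid_a [([617.0, -146.0, 40.0], 0.86), ([572.0, -290.0, 42.0], 0.78), ([434.0, -22.0, -2.0], 0.67)]
t 57.25 tcp [ 615.6 -146.5  126. ] rot [-3.141e+00  1.000e-03  2.800e-02] F [-0.4 -0.4 -0.9] w 81.0
yaw 1.6 travel [0.0, 0.04, 10.0] ang [-0.1, 0.1, 0.1]
```

Lid origins read z = 40 and 42, so they're seated. Next I grip, lift and compute the carry.

```bash
python3 -m creep '[{"hand":0.95,"travel":[0,0.05,4],"angular":[0,0,0]},{"hand":0.95,"travel":[0,0.05,7],"angular":[0,0,0]},{"hand":0.95,"travel":[0,0.05,10],"angular":[0,0,0]},{"hand":0.95,"travel":[0,0.05,10],"angular":[0,0,0]},{"hand":0.4,"travel":[0,0.05,10],"angular":[0,0,0]},{"hand":0.4,"travel":[0,0.05,10],"angular":[0,0,0]},{"hand":0.4,"travel":[0,0.05,10],"angular":[0,0,0]},{"hand":0.4,"travel":[0,0.05,10],"angular":[0,0,0]},{"hand":0.4,"travel":[0,0.05,10],"angular":[0,0,0]},{"hand":0.4,"travel":[0,0.05,10],"angular":[0,0,0]},{"hand":0.4,"travel":[0,0.05,10],"angular":[0,0,0]}]'
python3 -m creep '[{"hand":0.4,"travel":[0,0,-3],"angular":[0,0,0]},{"hand":0.4,"travel":[0,0,-7],"angular":[0,0,0]},{"hand":0.4,"travel":[0,0,-11],"angular":[0,0,0]},{"hand":0.4,"travel":[0,0,-12],"angular":[0,0,0]},{"hand":0.4,"travel":[0,0,-12],"angular":[0,0,0]}]'
python3 - <<'E'
from h import *
ctrl.get_image("top"); x,y=rk(0,99); go(x,y,150,np.degrees(RY))
E
```

```text
clock: 58.35
eef_pos: [616.9, -147.3, 28.1]
tool_rot: [-3.141, -0.002, 0.028]
force: [0.4, -0.9, 6.5]
width: 58.8
clock: 58.85
eef_pos: [617.7, -147.6, 150.0]
tool_rot: [3.141, -0.005, 0.029]
force: [0.6, 0.2, -3.0]
width: 58.8
t 58.9 tcp [ 616.4 -147.   148. ] rot [-3.141e+00 -2.000e-03  2.900e-02] F [-0.7  0.3 -4.5] w 58.8
yaw 10.8 travel [-16.9, -37.63, -0.2] ang [-0.0, -0.1, -9.1]
```

```bash
python3 -m creep '[{"hand":0.4,"travel":[-16.9,-37.6,-0.2],"angular":[0,-0.1,-9.1]},{"hand":0.4,"travel":[-16.9,-37.6,-0.2],"angular":[0,-0.1,-9.1]},{"hand":0.4,"travel":[-16.9,-37.6,-0.2],"angular":[0,-0.1,-9.1]},{"hand":0.4,"travel":[-16.9,-37.6,-0.2],"angular":[0,-0.1,-9.1]},{"hand":0.4,"travel":[-16.9,-37.6,-0.2],"angular":[0,-0.1,-9.1]},{"hand":0.4,"travel":[-16.9,-37.6,-0.2],"angular":[0,-0.1,-9.1]},{"hand":0.4,"travel":[-16.9,-37.6,-0.2],"angular":[0,-0.1,-9.1]},{"hand":0.4,"travel":[-16.9,-37.6,-0.2],"angular":[0,-0.1,-9.1]},{"hand":0.4,"travel":[-16.9,-37.6,-0.2],"angular":[0,-0.1,-9.1]},{"hand":0.4,"travel":[-16.9,-37.6,-0.2],"angular":[0,-0.1,-9.1]},{"hand":0.4,"travel":[-16.9,-37.6,-0.2],"angular":[0,-0.1,-9.1]},{"hand":0.4,"travel":[-16.9,-37.6,-0.2],"angular":[0,-0.1,-9.1]},{"hand":0.4,"travel":[-16.9,-37.6,-0.2],"angular":[0,-0.1,-9.1]}]'
python3 - <<'E'
from h import *
x,y=rk(0,99); ctrl.get_image("wrist"); go(x,y,35.5,np.degrees(RY)); print(things()["tub_a"])
E
```

```text
clock: 60.2
eef_pos: [437.3, 222.2, 149.8]
tool_rot: [3.141, 0.0, 0.184]
force: [-0.8, 0.4, -4.3]
width: 58.7
t 60.25 tcp [437.3 222.5 149.9] rot [ 3.142 -0.     0.185] F [-0.2 -1.  -3.1] w 59.3
yaw 10.8 travel [-0.03, -0.2, 11.44] ang [0.0, -0.0, -0.2]
[[437.4, 222.0, 2], [576.2, -286.3, 2], [770.9, 28.3, 1], [448.3, 159.1, 1]]
```

```bash
python3 -m creep '[{"hand":0.4,"travel":[0,-0.2,3],"angular":[0,0,-0.2]},{"hand":0.4,"travel":[0,-0.2,6],"angular":[0,0,-0.2]},{"hand":0.4,"travel":[0,-0.2,8],"angular":[0,0,-0.2]},{"hand":0.4,"travel":[0,-0.2,9.5],"angular":[0,0,-0.2]},{"hand":0.4,"travel":[0,-0.2,10.7],"angular":[0,0,-0.2]},{"hand":0.4,"travel":[0,-0.2,11.4],"angular":[0,0,-0.2]},{"hand":0.4,"travel":[0,-0.2,11.4],"angular":[0,0,-0.2]}]'
python3 -m creep '[{"hand":0.4,"travel":[0,0.2,0.1],"angular":[0,0,0]},{"hand":0.4,"travel":[0,0.4,0.1],"angular":[0,0,0]},{"hand":0.4,"travel":[0,0.55,0.1],"angular":[0,0,0]},{"hand":0.4,"travel":[0,0.55,0.1],"angular":[0,0,0]}]'
python3 - <<'E'
from h import *
s=st(); print(inrk(s["eef_pos"]))
E
```

```text
clock: 61.25
eef_pos: [436.3, 225.7, 35.5]
tool_rot: [-3.141, 0.001, 0.19]
force: [-0.1, 0.3, -2.5]
width: 59.6
clock: 61.65
eef_pos: [437.6, 220.1, 34.9]
tool_rot: [-3.141, -0.0, 0.19]
force: [0.4, 0.6, -2.7]
width: 58.8
t 61.65 tcp [437.6 220.1  34.9] rot [-3.141 -0.     0.19 ] F [ 0.4  0.6 -2.7] w 58.8
[np.float64(0.1), np.float64(94.6)]
```

```bash
python3 -m creep '[{"hand":0.4,"travel":[0,0.15,0],"angular":[0,0,0]},{"hand":0.4,"travel":[0,0.3,0],"angular":[0,0,0]},{"hand":0.4,"travel":[0,0.35,0],"angular":[0,0,0]},{"hand":0.4,"travel":[0,0.35,0],"angular":[0,0,0]}]'
python3 - <<'E'
from h import *
s=st(); print(inrk(s["eef_pos"]))
E
```

```text
clock: 62.05
eef_pos: [438.3, 216.5, 35.0]
tool_rot: [-3.141, -0.0, 0.19]
force: [0.2, 0.0, -2.9]
width: 59.2
t 62.05 tcp [438.3 216.5  35. ] rot [-3.141 -0.     0.19 ] F [ 0.2  0.  -2.9] w 59.2
[np.float64(0.1), np.float64(91.0)]
```

```bash
python3 -m creep '[{"hand":0.4,"travel":[0,0.1,0],"angular":[0,0,0]},{"hand":0.4,"travel":[0,0.15,0],"angular":[0,0,0]},{"hand":0.4,"travel":[0,0.15,0],"angular":[0,0,0]}]'
python3 -m creep '[{"hand":0.4,"travel":[0,0,0.1],"angular":[0,0,0]},{"hand":0.85,"travel":[0,0,0.1],"angular":[0,0,0]},{"hand":0.85,"travel":[0,0,0.1],"angular":[0,0,0]},{"hand":0.85,"travel":[0,0,0.1],"angular":[0,0,0]},{"hand":0.85,"travel":[0,0,-4],"angular":[0,0,0]},{"hand":0.9,"travel":[0,0,-8],"angular":[0,0,0]},{"hand":0.9,"travel":[0,0,-12],"angular":[0,0,0]},{"hand":0.9,"travel":[0,0,-12],"angular":[0,0,0]}]'
python3 - <<'E'
from h import *
print(things()["tub_a"]); go(576.3,-288.6,140,27)
E
```

```text
clock: 62.35
eef_pos: [438.3, 215.7, 34.9]
tool_rot: [-3.14, 0.0, 0.19]
force: [-0.4, 2.9, -2.5]
width: 58.6
clock: 63.15
eef_pos: [441.5, 216.6, 159.5]
tool_rot: [-3.138, -0.009, 0.19]
force: [2.0, -0.2, 1.0]
width: 76.5
[[451.0, 156.9, 2], [577.6, -287.6, 2], [441.0, 220.1, 1]]
t 63.45 tcp [437.5 215.2 153.8] rot [-3.141e+00  3.000e-03  1.900e-01] F [-0.5  0.4  0.5] w 77.0
yaw 27 travel [4.11, 52.09, 1.35] ang [-0.0, 0.1, -16.1]
```

```bash
python3 -m creep '[{"hand":0.95,"travel":[4.1,52.1,0],"angular":[0,0.1,-16.1]},{"hand":0.95,"travel":[4.1,52.1,0],"angular":[0,0.1,-16.1]},{"hand":0.95,"travel":[4.1,52.1,0],"angular":[0,0.1,-16.1]},{"hand":0.95,"travel":[4.1,52.1,0],"angular":[0,0.1,-16.1]},{"hand":0.95,"travel":[4.1,52.1,0],"angular":[0,0.1,-16.1]},{"hand":0.95,"travel":[4.1,52.1,0],"angular":[0,0.1,-16.1]},{"hand":0.95,"travel":[4.1,52.1,0],"angular":[0,0.1,-16.1]},{"hand":0.95,"travel":[4.1,52.1,0],"angular":[0,0.1,-16.1]},{"hand":0.95,"travel":[4.1,52.1,0],"angular":[0,0.1,-16.1]},{"hand":0.95,"travel":[4.1,52.1,0],"angular":[0,0.1,-16.1]},{"hand":0.95,"travel":[4.1,52.1,0],"angular":[0,0.1,-16.1]},{"hand":0.95,"travel":[4.1,52.1,1.4],"angular":[0,0.1,-16.1]},{"hand":0.95,"travel":[4.1,52.1,1.4],"angular":[0,0.1,-16.1]},{"hand":0.95,"travel":[4.1,52.1,1.4],"angular":[0,0.1,-16.1]},{"hand":0.95,"travel":[4.1,52.1,1.4],"angular":[0,0.1,-16.1]},{"hand":0.95,"travel":[4.1,52.1,1.4],"angular":[0,0.1,-16.1]}]'
python3 - <<'E'
from h import *
save("wrist","w9.png",(200,60,520,360),1.6)
for t in ("tub_a","lid_a"):
  print(t,[(np.round(d["at"]).tolist(),round(d["confidence"],2)) for d in ctrl.spot_point("wrist",t)[:3]])
go(576.3,-288.6,26,27)
E
```

```text
clock: 65.05
eef_pos: [576.6, -287.4, 139.8]
tool_rot: [-3.14, 0.0, 0.473]
force: [-0.6, -0.6, -0.4]
width: 80.9
tub_a []
lid_a [([575.0, -291.0, 43.0], 0.85)]
t 65.2 tcp [ 576.5 -288.2  139.9] rot [-3.141  0.     0.472] F [-0.6 -0.1  0.5] w 81.2
yaw 27 travel [-0.03, 0.04, 11.39] ang [-0.0, 0.0, 0.0]
```

View pics/w9.png

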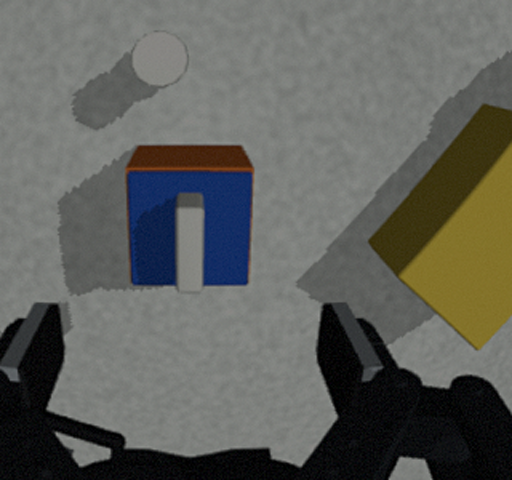

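The tub at crop (190,228) is square to the jaws with its lid level, and the vial stands clear at (160,60). Next: grip, lift and carry.

```bash
python3 -m creep '[{"hand":0.95,"travel":[0,0.05,4],"angular":[0,0,0]},{"hand":0.95,"travel":[0,0.05,8],"angular":[0,0,0]},{"hand":0.95,"travel":[0,0.05,11.4],"angular":[0,0,0]},{"hand":0.95,"travel":[0,0.05,11.4],"angular":[0,0,0]},{"hand":0.4,"travel":[0,0.05,11.4],"angular":[0,0,0]},{"hand":0.4,"travel":[0,0.05,11.4],"angular":[0,0,0]},{"hand":0.4,"travel":[0,0.05,11.4],"angular":[0,0,0]},{"hand":0.4,"travel":[0,0.05,11.4],"angular":[0,0,0]},{"hand":0.4,"travel":[0,0.05,11.4],"angular":[0,0,0]},{"hand":0.4,"travel":[0,0.05,11.4],"angular":[0,0,0]},{"hand":0.4,"travel":[0,0.05,11.4],"angular":[0,0,0]}]'
python3 -m creep '[{"hand":0.4,"travel":[0,0,-3],"angular":[0,0,0]},{"hand":0.4,"travel":[0,0,-7],"angular":[0,0,0]},{"hand":0.4,"travel":[0,0,-11],"angular":[0,0,0]},{"hand":0.4,"travel":[0,0,-12.5],"angular":[0,0,0]},{"hand":0.4,"travel":[0,0,-12.5],"angular":[0,0,0]}]'
python3 - <<'E'
from h import *
ctrl.get_image("top"); x,y=rk(0,159); go(x,y,150,np.degrees(RY))
E
```

```text
clock: 66.3
eef_pos: [578.0, -289.3, 28.1]
tool_rot: [3.139, -0.002, 0.472]
force: [-0.6, 0.7, 7.2]
width: 59.1
clock: 66.8
eef_pos: [579.2, -289.8, 155.8]
tool_rot: [3.135, -0.005, 0.472]
force: [1.0, -1.2, -3.1]
width: 59.2
t 66.85 tcp [ 577.8 -289.   153.4] rot [ 3.139e+00 -3.000e-03  4.720e-01] F [-0.2  0.  -3.4] w 59.1
yaw 10.8 travel [12.47, -57.9, 0.21] ang [0.1, -0.2, 16.3]
```

```bash
python3 -m creep '[{"hand":0.4,"travel":[12.5,-57.9,0.2],"angular":[0.1,-0.2,16.3]},{"hand":0.4,"travel":[12.5,-57.9,0.2],"angular":[0.1,-0.2,16.3]},{"hand":0.4,"travel":[12.5,-57.9,0.2],"angular":[0.1,-0.2,16.3]},{"hand":0.4,"travel":[12.5,-57.9,0.2],"angular":[0.1,-0.2,16.3]},{"hand":0.4,"travel":[12.5,-57.9,0.2],"angular":[0.1,-0.2,16.3]},{"hand":0.4,"travel":[12.5,-57.9,0.2],"angular":[0.1,-0.2,16.3]},{"hand":0.4,"travel":[12.5,-57.9,0.2],"angular":[0.1,-0.2,16.3]},{"hand":0.4,"travel":[12.5,-57.9,0.2],"angular":[0.1,-0.2,16.3]},{"hand":0.4,"travel":[12.5,-57.9,0.2],"angular":[0.1,-0.2,16.3]},{"hand":0.4,"travel":[12.5,-57.9,0.2],"angular":[0.1,-0.2,16.3]},{"hand":0.4,"travel":[12.5,-57.9,0.2],"angular":[0.1,-0.2,16.3]},{"hand":0.4,"travel":[12.5,-57.9,0.2],"angular":[0.1,-0.2,16.3]},{"hand":0.4,"travel":[12.5,-57.9,0.2],"angular":[0.1,-0.2,16.3]},{"hand":0.4,"travel":[12.5,-57.9,0.2],"angular":[0.1,-0.2,16.3]},{"hand":0.4,"travel":[12.5,-57.9,0.2],"angular":[0.1,-0.2,16.3]},{"hand":0.4,"travel":[12.5,-57.9,0.2],"angular":[0.1,-0.2,16.3]}]'
python3 - <<'E'
from h import *
save("wrist","w10.png",(150,40,490,340),1.6)
x,y=rk(0,159); go(x,y,35.5,np.degrees(RY)); t=things(); print([inrk(p) for p in t["tub_a"]+t["lid_a"]])
E
```

```text
clock: 68.45
eef_pos: [426.0, 281.4, 149.5]
tool_rot: [3.139, 0.002, 0.185]
force: [0.4, 0.2, -2.4]
width: 58.8
t 68.5 tcp [426.2 281.6 149.8] rot [3.14e+00 1.00e-03 1.85e-01] F [ 0.9 -0.3 -2.1] w 59.2
yaw 10.8 travel [-0.02, -0.2, 11.43] ang [0.1, 0.1, -0.2]
[[np.float64(2.1), np.float64(161.3)], [np.float64(-0.4), np.float64(92.2)], [np.float64(2.6), np.float64(32.0)], [np.float64(-0.4), np.float64(32.1)], [np.float64(3.4), np.float64(89.6)], [np.float64(-0.3), np.float64(159.8)], [np.float64(-46.0), np.float64(-143.6)]]
```

View pics/w10.png

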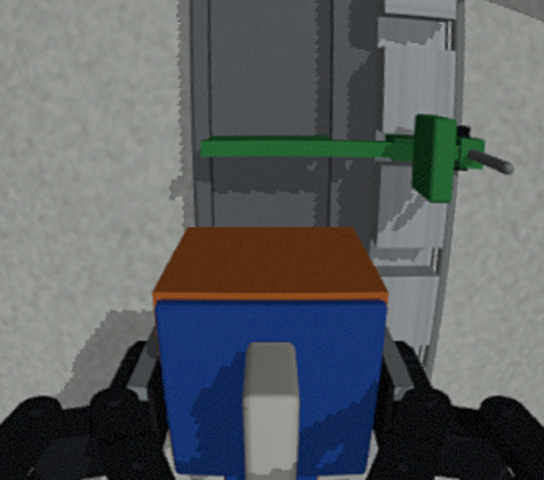

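The stop's plate at crop y 147 lies clear beyond the tub's place, and the tub is centred on the bay. Lower it.

```bash
python3 -m creep '[{"hand":0.4,"travel":[0,-0.2,3],"angular":[0.1,0.1,-0.2]},{"hand":0.4,"travel":[0,-0.2,6],"angular":[0.1,0.1,-0.2]},{"hand":0.4,"travel":[0,-0.2,8],"angular":[0.1,0.1,-0.2]},{"hand":0.4,"travel":[0,-0.2,9.5],"angular":[0.1,0.1,-0.2]},{"hand":0.4,"travel":[0,-0.2,10.7],"angular":[0.1,0.1,-0.2]},{"hand":0.4,"travel":[0,-0.2,11.4],"angular":[0.1,0.1,-0.2]},{"hand":0.4,"travel":[0,-0.2,11.4],"angular":[0.1,0.1,-0.2]}]'
python3 -m creep '[{"hand":0.4,"travel":[0,0.2,0.1],"angular":[0,0,0]},{"hand":0.4,"travel":[0,0.4,0.1],"angular":[0,0,0]},{"hand":0.4,"travel":[0,0.6,0.1],"angular":[0,0,0]},{"hand":0.4,"travel":[0,0.7,0.1],"angular":[0,0,0]},{"hand":0.4,"travel":[0,0.7,0.1],"angular":[0,0,0]}]'
python3 - <<'E'
from h import *
s=st(); print(inrk(s["eef_pos"]))
E
```

```text
clock: 69.5
eef_pos: [425.3, 284.8, 35.6]
tool_rot: [-3.141, -0.001, 0.19]
force: [-0.9, -0.5, -1.6]
width: 59.2
clock: 70.0
eef_pos: [426.9, 277.8, 34.9]
tool_rot: [-3.141, -0.001, 0.19]
force: [0.4, 0.8, -2.3]
width: 59.3
t 70.0 tcp [426.9 277.8  34.9] rot [-3.141e+00 -1.000e-03  1.900e-01] F [ 0.4  0.8 -2.3] w 59.3
[np.float64(0.3), np.float64(153.4)]
```

```bash
python3 -m creep '[{"hand":0.4,"travel":[0,0.1,0],"angular":[0,0,0]},{"hand":0.4,"travel":[0,0.2,0],"angular":[0,0,0]},{"hand":0.4,"travel":[0,0.3,0],"angular":[0,0,0]},{"hand":0.4,"travel":[0,0.3,0],"angular":[0,0,0]}]'
python3 - <<'E'
from h import *
s=st(); print(inrk(s["eef_pos"]))
E
```

```text
clock: 70.4
eef_pos: [427.5, 274.6, 34.9]
tool_rot: [-3.141, -0.001, 0.19]
force: [0.2, -0.3, -2.1]
width: 59.1
t 70.4 tcp [427.5 274.6  34.9] rot [-3.141e+00 -1.000e-03  1.900e-01] F [ 0.2 -0.3 -2.1] w 59.1
[np.float64(0.3), np.float64(150.1)]
```

```bash
python3 -m creep '[{"hand":0.4,"travel":[0,0.1,0],"angular":[0,0,0]},{"hand":0.4,"travel":[0,0.2,0],"angular":[0,0,0]},{"hand":0.4,"travel":[0,0.2,0],"angular":[0,0,0]}]'
python3 - <<'E'
from h import *
s=st(); print(inrk(s["eef_pos"]))
E
```

```text
clock: 70.7
eef_pos: [427.7, 273.6, 35.0]
tool_rot: [-3.14, -0.001, 0.19]
force: [-1.1, 3.2, -1.9]
width: 58.8
t 70.7 tcp [427.7 273.6  35. ] rot [-3.14e+00 -1.00e-03  1.90e-01] F [-1.1  3.2 -1.9] w 58.8
[np.float64(0.4), np.float64(149.1)]
```

Contact at 3 N. Next I release, retreat and inspect.

```bash
python3 -m creep '[{"hand":0.4,"travel":[0,0,0.1],"angular":[0,0,0]},{"hand":0.85,"travel":[0,0,0.1],"angular":[0,0,0]},{"hand":0.85,"travel":[0,0,0.1],"angular":[0,0,0]},{"hand":0.85,"travel":[0,0,0.1],"angular":[0,0,0]},{"hand":0.85,"travel":[0,0,-4],"angular":[0,0,0]},{"hand":0.9,"travel":[0,0,-8],"angular":[0,0,0]},{"hand":0.9,"travel":[0,6,-14],"angular":[0,0,0]},{"hand":0.9,"travel":[0,10,-18],"angular":[0,0,0]},{"hand":0.9,"travel":[0,10,-18],"angular":[0,0,0]},{"hand":0.9,"travel":[0,10,-18],"angular":[0,0,0]}]'
python3 - <<'E'
from h import *
a=save("wrist","w11.png",(130,20,510,390),1.5); b=ctrl.get_image("scene")["frame"][:,:,::-1]
cv2.imwrite("pics/s1.png",cv2.resize(b[110:310,130:470],None,fx=2.3,fy=2.3,interpolation=cv2.INTER_CUBIC))
ctrl.get_image("top")
for t in ("tub_a","lid_a","stop_fin","stop_plate"):
  print(t,[(c,inrk(d["at"]),round(d["at"][2]),round(d["confidence"],2)) for c in ("wrist","top","scene") for d in ctrl.spot_point(c,t) if d["confidence"]>.4])
for t in ["dish","vial","jar_blue","jar_red","tip_box","marker","timer"]: print(t,[(np.round(d["at"]).tolist(),round(d["confidence"],2)) for c in ("top","scene") for d in ctrl.spot_point(c,t)])
st()
E
```

```text
clock: 71.7
eef_pos: [449.8, 170.8, 218.7]
tool_rot: [-3.14, -0.009, 0.183]
force: [0.5, -0.0, -0.1]
width: 76.8
tub_a [('wrist', [np.float64(-4.3), np.float64(29.3)], 6, 0.52), ('top', [np.float64(3.8), np.float64(31.6)], 2, 0.61), ('scene', [np.float64(0.5), np.float64(34.2)], 10, 0.68), ('scene', [np.float64(79.5), np.float64(205.3)], 75, 0.67), ('scene', [np.float64(2.1), np.float64(150.3)], 4, 0.55), ('scene', [np.float64(2.9), np.float64(93.6)], 8, 0.41)]
lid_a [('wrist', [np.float64(-49.2), np.float64(-144.1)], -2, 0.93), ('wrist', [np.float64(0.2), np.float64(92.7)], 47, 0.89), ('wrist', [np.float64(-1.8), np.float64(30.3)], 49, 0.82), ('wrist', [np.float64(-2.8), np.float64(151.1)], 49, 0.57), ('top', [np.float64(-43.5), np.float64(-142.5)], 2, 0.94), ('top', [np.float64(-3.1), np.float64(35.1)], 53, 0.93), ('top', [np.float64(2.4), np.float64(88.4)], 48, 0.49), ('scene', [np.float64(1.9), np.float64(91.7)], 50, 0.72), ('scene', [np.float64(-46.2), np.float64(-145.7)], 1, 0.67), ('scene', [np.float64(2.0), np.float64(32.2)], 47, 0.54)]
stop_fin [('wrist', [np.float64(80.0), 
[... 326 characters left out ...]
], 10, 0.57)]
dish [([523.0, -86.0, -2.0], 0.69), ([746.0, -212.0, -3.0], 0.19), ([525.0, -85.0, 1.0], 0.75), ([453.0, 155.0, 44.0], 0.19)]
vial [([526.0, -222.0, -0.0], 0.67), ([526.0, -225.0, 3.0], 0.54), ([428.0, 279.0, 49.0], 0.2)]
jar_blue [([760.0, -96.0, 1.0], 0.77), ([526.0, -227.0, 2.0], 0.73), ([764.0, -96.0, -4.0], 0.64)]
jar_red [([761.0, -98.0, -0.0], 0.18), ([768.0, 28.0, -2.0], 0.74)]
tip_box [([747.0, -215.0, 0.0], 0.64), ([748.0, -211.0, 2.0], 0.9)]
marker [([560.0, -489.0, -0.0], 0.56), ([564.0, -488.0, 0.0], 0.78)]
timer [([650.0, 443.0, -5.0], 0.85), ([649.0, 444.0, -0.0], 0.93)]
t 73.15 tcp [446.5 175.1 214.8] rot [-3.14e+00 -1.00e-03  1.90e-01] F [ 0.7 -0.2 -0.1] w 77.1
```

View pics/w11.png

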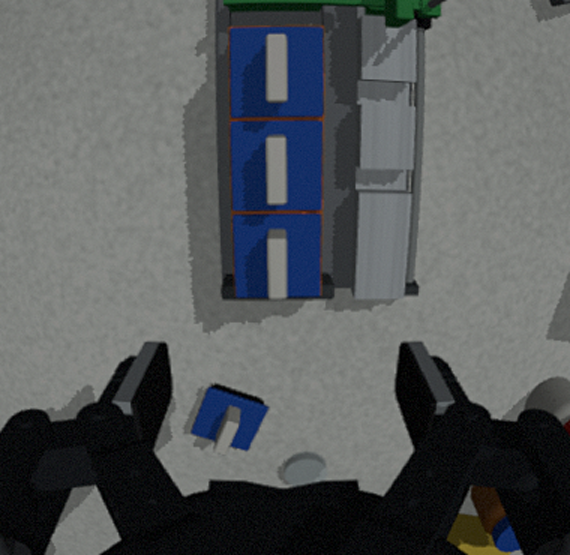

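View pics/s1.png

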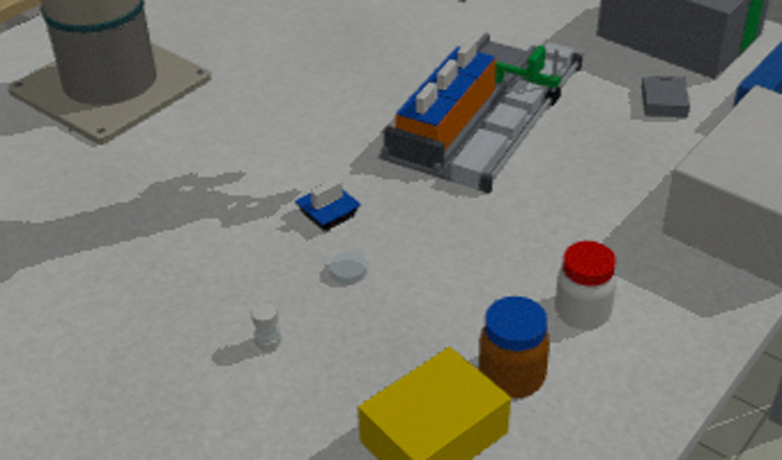

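The wrist view shows three capped tubs tight together at crop (276,70), (276,165) and (276,260). They run from the end wall, with the stop just beyond the third. The scene view shows the tops level and the bystanders in place, so I'm handing in.

```bash
python3 -c "
from cell import ctrl
print(ctrl.finish_job())"
```

```text
the job is handed in; nothing more can be done
None
```

The job is done and handed in at about 73 s of the 210 s allowed. I found three tubs and four lids. All three tubs are capped and stand side by side in the bay from the end wall, and the green stop is in the third notch. The spare lid stayed on the bench.

- **Lids:** each was pressed down until it stopped at its seated height, with end forces of 37, 13 and 14 N. They look level in the last pictures. The networks put the lid origins at z 47–53 mm in the rack, where 48 is expected; the one 53 mm reading I put down to network error.
- **Tubs:** each was slid up to light contact (3–5 N). Their centres measure about 31, 91 and 151 mm along the rack.
- **Stop:** the fin top reads z 70–75 mm at rack y 204–208 mm, so it is fully down at the 205 mm notch. One wrist reading put the plate at y 211 mm; the scene camera gave 202 mm and I put the difference down to network error.
- **Order:** I moved the stop after capping and before placing any tub, because in its starting notch it blocked the third tub's place.
- **Bystanders:** all were found within a few millimetres of where they started.

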